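Sort two keyed spacers onto their shafts and set the tally counter

ROBOT

A 6-joint arm with a two-finger parallel gripper is mounted at the origin on the work surface. World frame = base frame: x ahead of the robot, y to its left, z up, the work surface at z = 0. Lengths are in m, angles in rad, forces in N, time in s.
With the tool pointing down it reaches from about 0.25 to 0.775 m from the base axis. Payload 8.9 kg.
Tool frame: the origin (TCP) lies midway between the tips of the shut fingers; the grasp point (between the pads) lies 19 mm behind it; z points along the fingers, x is the direction in which the jaws open and shut, and the axes are right-handed (so a half turn about z gives the same grasp; the last joint's range is limited). The gripper opens to 85 mm and grips with 20 to 120 N. Pads are 22 mm wide; open, the fingers measure 114 mm over their backs; the gripper's body (76 mm by 85 mm) begins 54 mm behind the grasp point. The pads swing forward as they close: fully open they stand 13 mm farther back than shut.
Start: joints at [-1.443, 0.291, -0.153, 1.127, 0, 1.431], TCP at [0.138, -0.506, 0.209] pointing down, gripper open.
Joint ranges: [-2.52, 2.52], [-0.91, 1.74], [-1.3, 1.37], [-1.96, 2.02], [-1.52, 1.47], [-3.14, 3.14]. Speed limits (rad/s): [2.22, 2.22, 2.79, 3.14, 3.14, 3.14].

INTERFACE

Orientations are given as [roll, pitch, yaw] about the fixed x, y, z axes, in that order (R = Rz(yaw) Ry(pitch) Rx(roll)).
In Python, from workcell import env, vision gives the robot as it stands.
- The arm moves only by the tool servo_tool, never from a script. Its argument "targets" is a list of rows, each a list of 3 entries, a list of its own where there are three numbers: the shift along the tool's x, y, z in m, then the turn, a rotation vector about the tool's x, y, z in rad, then the finger opening in m, from 0 to 0.0854. In form: [[[dx, dy, dz], [wx, wy, wz], hand], ...]. A call has 1 to 8 rows; each row is the pose to reach, as a shift and turn from the pose commanded when the call began, along the tool's axes at that moment; what a row does not reach only later rows make up. A row lasts 1/12 s, in which the tool goes at most 41.7 mm and 7.16 degrees, less where a joint would pass 70% of its speed; a pose out of reach is approached as far as the arm can. A call with a gripper value outside its range is refused whole. The fingers move at their own pace and stop on an object; "squeeze" is the grip in N (left out, the last holds). Time passes only in rows, so rows that repeat a pose let the fingers close. It gives the time, the measured TCP pose, the force and the opening at its end, in the units of the state.
- env.sense(): the state, without advancing time (a new reading comes with each control period).
- vision.read_camera(name): name is "side" or "top" or "wrist"; returns the picture (480x640x3 uint8, red, green, blue); there is no depth.
- vision.calibration(name): a dict with "intrinsics" (3x3 intrinsics, pixels), "rvec" (rotation vector, rad) and "tvec" (3), from world to camera coordinates, as OpenCV has them; the wrist camera has in their place "hand_eye" (4x4, takes a point from camera to tool coordinates, whose origin is the TCP and whose axes are the tool frame's). Camera axes: x right, y down, z forward; pixel columns grow to the right and rows downward; lengths in m; the calibration is good to about 2 mm. A picture is of the moment at which its call begins: read the wrist's pose just before it. calibration takes no time and is no camera call.
- env.job_done(): hands the job in, once; it reports no verdict.
The state is a dict: "time_s": time; "joints": joint angles; "joint_vel": joint speeds; "tau": joint torques, N m; "eef_pos": TCP position; "ee_rot": TCP orientation; "contact_force": force on the tool from outside, world axes, zero at the start; "torque": the same for the moment, N m; "gripper_width": opening from 0.0 (shut) to 1.0 (fully open).
Only numpy, scipy, OpenCV 4.12 (cv2) and the standard library are available. Lean on these libraries where they do the work, as an engineer would, in place of code of your own. Each camera call takes 0.05 s, during which the arm holds its last target.

TASK

Two horseshoe-shaped spindle spacers lie on the wooden test board, one with its keyway left of centre and one right of centre. Without lifting them off the board, slide each one fully home on the shaft whose key matches it, and then turn the counter until the number 2 (two spacers checked) stands in the middle of its little window. Leave the can, the wood offcut and the screwdriver where they are.

Things in the scene. Friction and masses are not known exactly. Their poses are not given: they have to be found in the camera images.
- board: Fixed wooden board 360 (x) x 300 (y) x 12 mm on the bench; origin: centre of its underside. Spacers slide on its top, 12 mm above the bench. Its x axis points along the lanes to the two shafts, at x = 130 mm, y = +85 and -85 mm; which shaft is on which side changes. The spacers start one behind the other near y = 0, about 115 mm apart, either order, open ends roughly to board +x.
- shaft_l: Fixed upright steel shaft, 32 mm diameter, cap 42 mm wide at 29 to 35 mm up (nut to 40 mm): a spacer enters only from the side. Origin on its axis at the board's top; axes parallel to the board's. Its key, 10 mm wide, rounded tip, points to -x (where the spacers come from): centre line at y = +8 mm, tip 32 mm from the shaft's axis. Takes spacer_l.
- shaft_r: As shaft_l, but the key's centre line is at y = -8 mm. Takes spacer_r.
- spacer_l_mid (a point): Centre of an aluminium horseshoe 76 (x) x 64 (y) x 24 mm, 0.3 kg, lying flat and loose. Slot 37 mm wide, open to +x, prong ends rounded, bottom at x = -2 mm; in the bottom a keyway 14 mm wide, 18 mm deep, centred at y = +8 mm. Back face x = -38, sides y = +-32 mm, flat. Home on shaft_l, the shaft's axis is at x = +14, y = 0 mm; on the wrong shaft it stops 16 mm short.
- spacer_r_mid (a point): As spacer_l_mid, but the keyway's centre line is at y = -8 mm. Fits shaft_r.
- counter: Fixed counter: grey base 150 x 150 x 10 mm; origin: centre of its underside, on the dial's vertical axis. White dial, radius 62 mm, top 30 mm above the bench. A cover (top 38 mm above the bench) hides the half at +x, with a 28 x 24 mm window centred at x = 40 mm. The turning peg moves over the open half at -x.
- tally (a joint): Dial angle (rad), growing counter-clockwise from above. Number in the window = 1 + angle / 0.5 (2 stands in the middle at 0.5, 5 at 2.0). Stops at -0.3 and 2.3. Light friction (1.3 N at the peg) holds it where it is left. Starts between 1.1 and 2.0.
- peg_top (a point): Centre of the top of the dial's steel turning peg, 16 mm diameter, upright, 48 mm from the dial's axis, from the dial's top (30 mm) up to 70 mm above the bench; push it sideways to turn the dial. In the counter's frame it stands at angle pi - 1 + tally.
- wax_can: Bystander: metal can, 80 mm diameter, 100 mm high; origin at the centre of its underside.
- offcut: Bystander: wood offcut 50 x 120 x 38 mm; origin at the centre of its underside.
- driver: Bystander: screwdriver lying on the bench.
Things that resemble listed ones, but are neither listed nor needed, are in the scene too. There is more than one size of the counter; the job needs the middle-sized.

How it is judged:
By the outcome, as a careful person would: the job done as asked, in the order asked, and still so for the second after the job is handed in, with the robot touching nothing.
It also fails if it takes over 72 s, if anything falls off the work surface, if the arm or the gripper's body presses on something with over 40 N, if the wrist force passes 120 N, or if a joint passes its speed limit or range.

## Working session

There is one attempt and no reset: what is moved stays moved. The work goes in short steps, Python scripts to look and compute and a tool call to move; the robot and the scene stay as the last step left them, time stands still between calls to the robot, and variables do not carry over. Pictures are saved under pics/ and viewed, and the job is handed in when it is done.

Besides the shell and the picture viewer there is one more tool, called after "Call:" as name(argument=value, ...) on one line, values as JSON. servo_tool: Moves the arm, as the interface text tells. Its arguments: {"type":"object","properties":{"targets":{"type":"array","items":{"type":"array"}},"squeeze":{"type":"number"}},"required":["targets"]}

```bash
mkdir -p pics; ls
python3 - <<'E'
from workcell import env, vision
import cv2
s=env.sense(); print(s)
for n in ("top","side","wrist"):
    im=vision.read_camera(n); cv2.imwrite(f"pics/{n}0.png",im[:,:,::-1]); print(n,vision.calibration(n))
E
```

```text
pics
{'time_s': 0.0, 'joints': array([-1.44332339e+00,  2.91293186e-01, -1.54088061e-01,  1.12668258e+00,
        3.80547719e-05,  1.43150306e+00]), 'joint_vel': array([-0.00056835, -0.00018994,  0.00051011,  0.00022414,  0.00079412,
       -0.00141788]), 'tau': array([-4.47202262e-05, -5.37144542e+01,  3.31363285e+01,  1.61111931e-02,
       -2.16281355e-04, -1.07085361e-05]), 'eef_pos': array([ 0.13836083, -0.5059864 ,  0.20843989]), 'ee_rot': array([-3.14137898e+00,  1.24993985e-03, -1.30403002e+00]), 'contact_force': array([-0.47999874, -0.12510817, -0.06000649]), 'torque': array([0.0210824 , 0.06165703, 0.04298265]), 'gripper_width': 0.9983663227224684}
top {'intrinsics': array([[505.30770289,   0.        , 329.91519812],
       [  0.        , 505.30770289, 237.4962472 ],
       [  0.        ,   0.        ,   1.        ]]), 'rvec': array([ 2.16269186, -2.21846293,  0.05668641]), 'tvec': array([0.0923085 , 0.48073299, 1.28256988])}
side {'intrinsics': array([[556.47627541,   0.        , 316.39702481],
       [  0.        , 556.47627541, 230.69774076],
       [  0.        ,   0.        ,   1.        ]]), 'rvec': array([ 0.86050073, -2.65127193,  0.939248  ]), 'tvec': array([0.44128889, 0.21270538, 1.42517377])}
wrist {'intrinsics': array([[358.47705438,   0.        , 317.51832198],
       [  0.        , 358.47705438, 240.73098803],
       [  0.        ,   0.        ,   1.        ]]), 'hand_eye': array([[ 9.99999967e-01, -2.42329284e-04, -8.41145536e-05,
        -3.97096710e-04],
       [ 2.56100798e-04,  9.61764709e-01,  2.73876940e-01,
        -6.88674990e-02],
       [ 1.45300064e-05, -2.73876952e-01,  9.61764740e-01,
        -1.65083581e-01],
       [ 0.00000000e+00,  0.00000000e+00,  0.00000000e+00,
         1.00000000e+00]])}
```

View pics/top0.png

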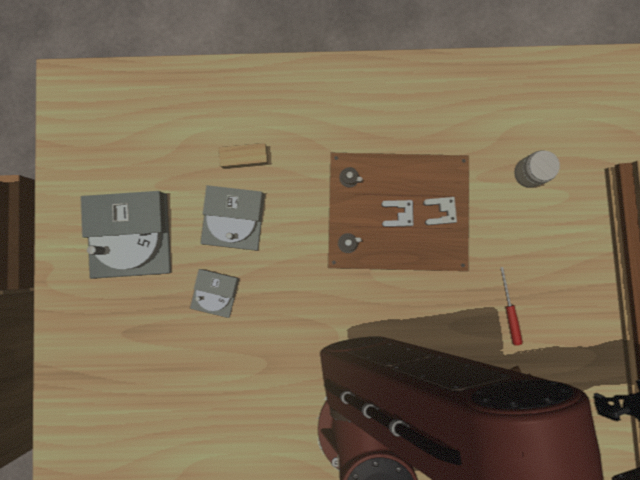

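View pics/side0.png

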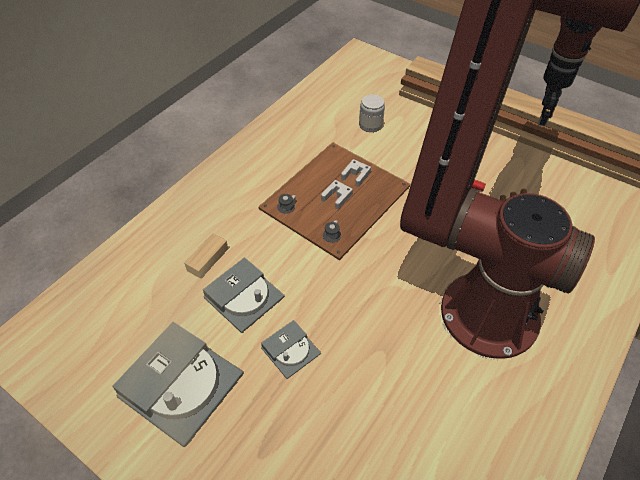

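View pics/wrist0.png

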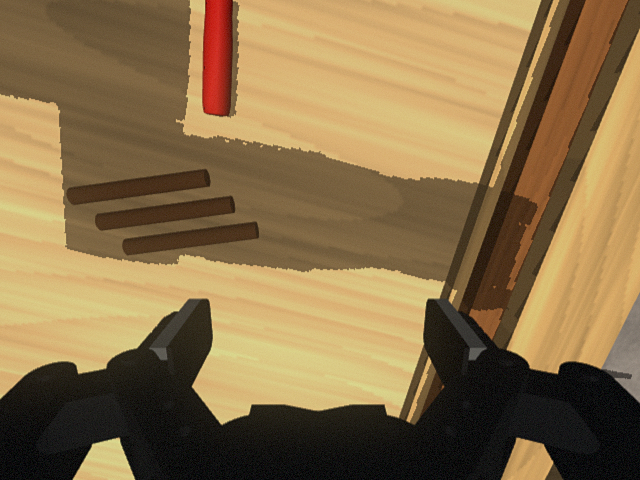

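```bash
cat > h.py <<'E'
from workcell import env, vision
import cv2, numpy as np
from scipy.spatial.transform import Rotation as R
def save(name,im,box=None,f=1):
    if box: x0,y0,x1,y1=box; im=im[y0:y1,x0:x1]
    im=cv2.resize(im,None,fx=f,fy=f,interpolation=cv2.INTER_CUBIC)
    cv2.imwrite(f"pics/{name}.png",im[:,:,::-1])
def ray(n,uv,z,tool=None):
    c=vision.calibration(n); K=c["intrinsics"]
    d=np.linalg.inv(K)@np.array([uv[0],uv[1],1.])
    if n=="wrist":
        H=np.array(c["hand_eye"]); p,r=tool; Rt=R.from_euler('xyz',r).as_matrix()
        o=Rt@H[:3,3]+p; d=Rt@H[:3,:3]@d
    else:
        M=cv2.Rodrigues(c["rvec"])[0]; o=-M.T@c["tvec"]; d=M.T@d
    return o+d*(z-o[2])/d[2]
def proj(n,P,tool=None):
    c=vision.calibration(n); K=c["intrinsics"]; P=np.atleast_2d(P).astype(float)
    if n=="wrist":
        H=np.array(c["hand_eye"]); p,r=tool; Rt=R.from_euler('xyz',r).as_matrix()
        q=(P-p)@Rt; q=(q-H[:3,3])@H[:3,:3]
    else: q=P@cv2.Rodrigues(c["rvec"])[0].T+c["tvec"]
    q=q@K.T; return q[:,:2]/q[:,2:]
E
python3 - <<'E'
from h import *
im=cv2.imread("pics/top0.png")[:,:,::-1]
save("t0b",im,(320,145,480,275),5)
save("t0c",im,(180,140,280,260),5)
for uv in [(331,153),(469,155),(468,270),(328,268)]: print(uv,ray("top",uv,.012))
E
```

```text
(331, 153) [0.702339  0.0716811 0.012    ]
(469, 155) [ 0.687647   -0.28532598  0.012     ]
(468, 270) [ 0.39080634 -0.27067431  0.012     ]
(328, 268) [0.40495696 0.08692926 0.012     ]
```

View pics/t0b.png

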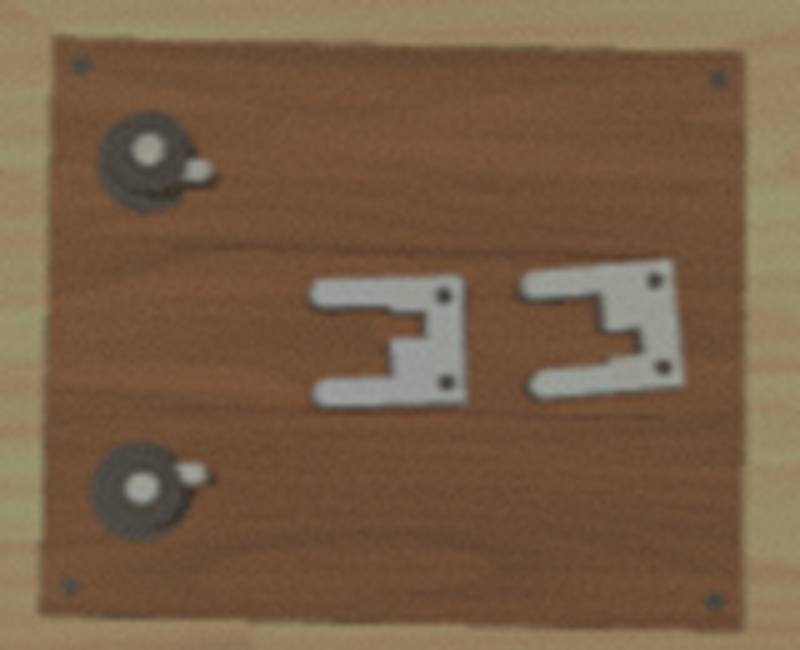

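View pics/t0c.png

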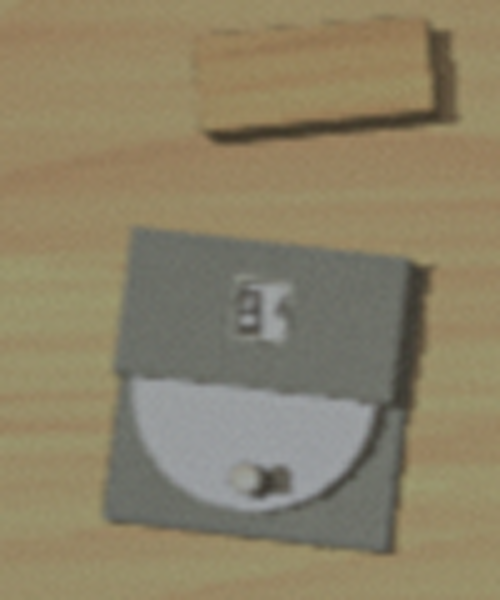

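```bash
cat >> h.py <<'E'
def mv(x,y,z,yaw):
    s=env.sense(); Rt=R.from_euler('xyz',s['ee_rot'])
    T=R.from_euler('xyz',[np.pi,0,yaw])
    print("t",round(s['time_s'],2),"pos",np.round(s['eef_pos'],4),"rot",np.round(s['ee_rot'],3),"F",np.round(s['contact_force'],1),"w",round(s['gripper_width'],3))
    print("shift",np.round(Rt.inv().apply(np.array([x,y,z])-s['eef_pos']),4),"turn",np.round((Rt.inv()*T).as_rotvec(),4))
E
python3 -c "
from h import *
mv(.55,-.08,.16,-.04)"
```

```text
t 0.15 pos [ 0.1384 -0.5061  0.2086] rot [-3.141e+00  1.000e-03 -1.304e+00] F [-0.5  1.  -0.4] w 1.004
shift [-0.3024 -0.5094  0.0489] turn [-7.0000e-04  7.0000e-04 -1.2639e+00]
```

Call:
servo_tool(targets=[[[-0.302,-0.509,0.049],[0,0,-1.264],0.085],[[-0.302,-0.509,0.049],[0,0,-1.264],0.085],[[-0.302,-0.509,0.049],[0,0,-1.264],0.085],[[-0.302,-0.509,0.049],[0,0,-1.264],0.085],[[-0.302,-0.509,0.049],[0,0,-1.264],0.085],[[-0.302,-0.509,0.049],[0,0,-1.264],0.085],[[-0.302,-0.509,0.049],[0,0,-1.264],0.085],[[-0.302,-0.509,0.049],[0,0,-1.264],0.085]])

```text
time_s: 0.82
eef_pos: [0.3703, -0.2658, 0.1814]
ee_rot: [3.142, -0.0, -0.298]
contact_force: [1.1, -1.5, -1.6]
gripper_width: 0.992
```

```bash
python3 -c "
from h import *
mv(.55,-.08,.16,-.04)"
```

```text
t 0.82 pos [ 0.3703 -0.2658  0.1814] rot [ 3.142 -0.    -0.298] F [ 1.1 -1.5 -1.6] w 0.992
shift [ 0.1172 -0.2304  0.0214] turn [ 1.00e-04 -1.00e-04 -2.58e-01]
```

Call:
servo_tool(targets=[[[0.117,-0.23,0.021],[0,0,-0.258],0.085],[[0.117,-0.23,0.021],[0,0,-0.258],0.085],[[0.117,-0.23,0.021],[0,0,-0.258],0.085],[[0.117,-0.23,0.021],[0,0,-0.258],0.085],[[0.117,-0.23,0.021],[0,0,-0.258],0.085],[[0.117,-0.23,0.021],[0,0,-0.258],0.085],[[0.117,-0.23,0.021],[0,0,-0.258],0.085],[[0.117,-0.23,0.021],[0,0,-0.258],0.085]])

```text
time_s: 1.48
eef_pos: [0.551, -0.0807, 0.1596]
ee_rot: [-3.141, 0.001, -0.042]
contact_force: [-0.2, 0.1, 0.0]
gripper_width: 0.993
```

```bash
python3 -c "
from h import *
mv(.55,-.08,.16,-.04)
s=env.sense(); print(s['joints'])
np.save('tool1.npy',np.r_[s['eef_pos'],s['ee_rot']])
im=vision.read_camera('wrist'); save('w1',im)"
```

```text
t 1.48 pos [ 0.551  -0.0807  0.1596] rot [-3.141e+00  1.000e-03 -4.200e-02] F [-0.2  0.1  0. ] w 0.993
shift [-0.001  -0.0007 -0.0004] turn [-0.0006  0.0007 -0.0021]
[-2.77002983e-01  3.82940561e-01 -1.53109925e-01  1.03556946e+00
  4.06780414e-04  1.33589566e+00]
```

View pics/w1.png

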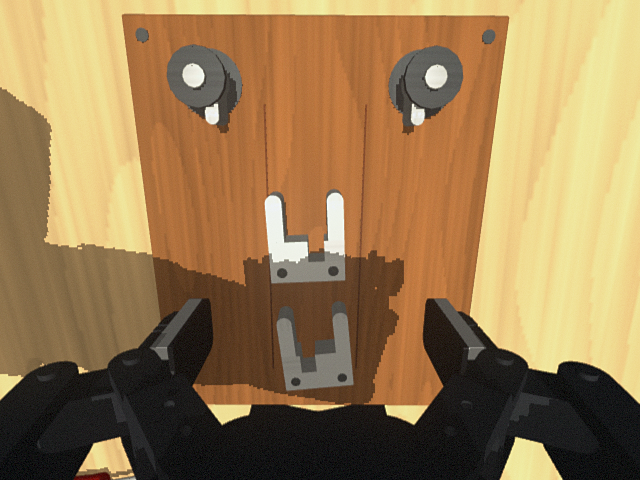

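Run:
```python
from h import *
im=cv2.imread("pics/w1.png")[:,:,::-1]
save("w1a",im,(110,5,310,135),4)
save("w1c",im,(330,5,530,135),4)
save("w1b",im,(240,180,400,400),3.5 and 3)
```

```text
(no output)
```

View pics/w1a.png

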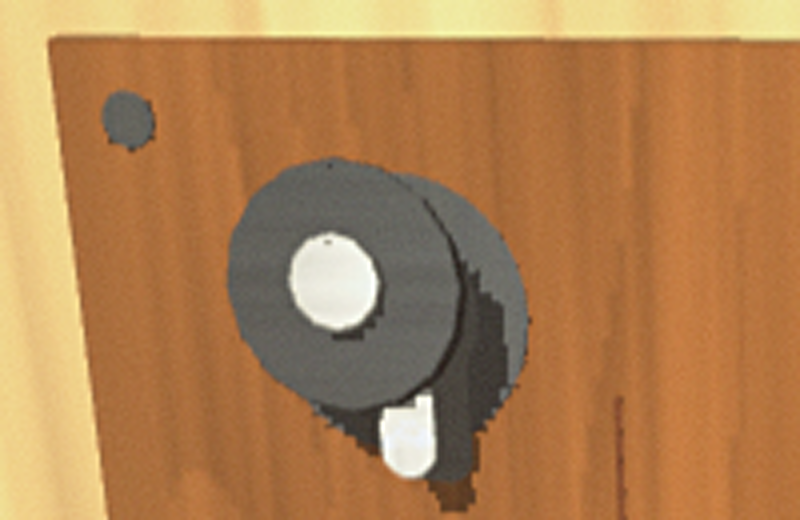

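View pics/w1c.png

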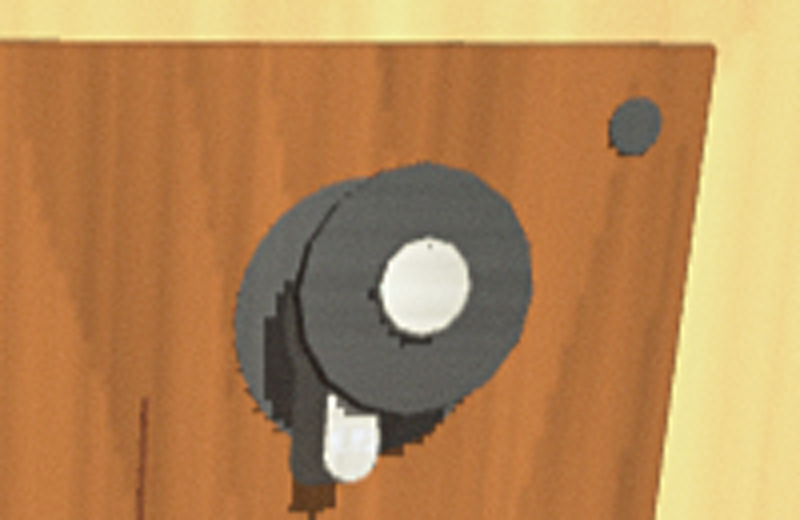

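View pics/w1b.png

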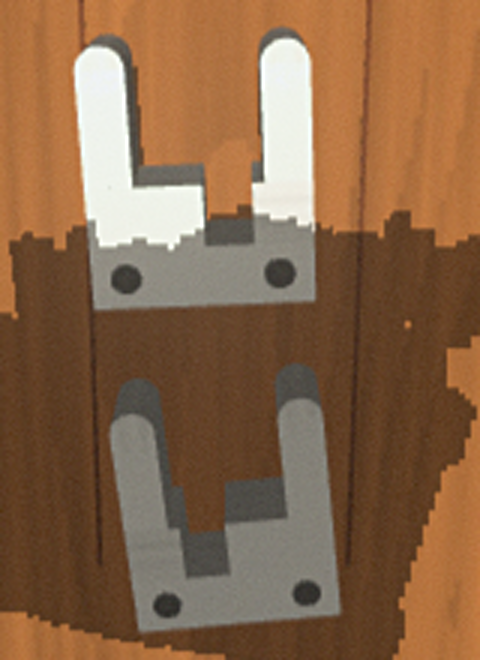

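Run:
```python
from h import *
t=np.load('tool1.npy'); tool=(t[:3],t[3:])
g=lambda u,z: ray("wrist",u,z,tool)
for n,u,z in [("cornL",(122.6,14.3),.012),("cornR",(508.5,16.5),.012),("nutR(l img)",(193.5,75.25),.052),("nutL",(436.25,76.5),.052),("capR",(196.3,75.8),.047),("capL",(433.9,77),.047),
 ("front bl",(272,283.3),.036),("br",(345,280),.036),("ol",(265,203),.036),("or",(344,203),.036),
 ("rear bl",(286.7,390.7),.036),("br",(353.7,384.3),.036),("ol",(276.3,323.3),.036),("or",(347.3,320),.036)]: print(n,np.round(g(u,z),4))
```

```text
cornL [0.4073 0.0872 0.012 ]
cornR [0.7039 0.0731 0.012 ]
nutR(l img) [0.4684 0.0352 0.052 ]
nutL [0.638  0.0272 0.052 ]
capR [0.4688 0.0356 0.047 ]
capL [0.6379 0.0277 0.047 ]
front bl [ 0.5087 -0.1298  0.036 ]
br [ 0.572  -0.1294  0.036 ]
ol [ 0.5084 -0.0595  0.036 ]
or [ 0.5726 -0.0622  0.036 ]
rear bl [ 0.5142 -0.24    0.036 ]
br [ 0.5779 -0.2356  0.036 ]
ol [ 0.5096 -0.1685  0.036 ]
or [ 0.5732 -0.1679  0.036 ]
```

```bash
python3 -c "
from h import *
mv(.5403,-.1116,.06,.005);mv(.5403,-.1116,.012,.005)"
```

```text
t 1.53 pos [ 0.5499 -0.0821  0.1598] rot [-3.142e+00  1.000e-03 -4.400e-02] F [-0.4 -0.2 -0.5] w 0.995
shift [-0.0081  0.0299  0.0998] turn [-0.0001  0.0013 -0.0485]
t 1.53 pos [ 0.5499 -0.0821  0.1598] rot [-3.142e+00  1.000e-03 -4.400e-02] F [-0.4 -0.2 -0.5] w 0.995
shift [-0.0081  0.0299  0.1478] turn [-0.0001  0.0013 -0.0485]
```

Call:
servo_tool(targets=[[[-0.008,0.03,0.05],[0,0,-0.049],0.085],[[-0.008,0.03,0.1],[0,0,-0.049],0.085],[[-0.008,0.03,0.1],[0,0,-0.049],0.085],[[-0.008,0.03,0.12],[0,0,-0.049],0.085],[[-0.008,0.03,0.135],[0,0,-0.049],0.085],[[-0.008,0.03,0.148],[0,0,-0.049],0.085],[[-0.008,0.03,0.148],[0,0,-0.049],0.085]])

```text
time_s: 2.12
eef_pos: [0.5375, -0.1135, 0.0104]
ee_rot: [-3.14, 0.004, 0.001]
contact_force: [-1.4, -0.5, -1.0]
gripper_width: 0.996
```

```bash
python3 -c "
from h import *
im=vision.read_camera('wrist'); save('w2',im)
mv(.5403,-.1116,.012,.005)"
```

```text
t 2.17 pos [ 0.5385 -0.1136  0.0118] rot [-3.141e+00  3.000e-03  1.000e-03] F [-0.1  0.3  0.8] w 0.992
shift [ 0.0018 -0.002  -0.0002] turn [-0.0006  0.0027 -0.0037]
```

View pics/w2.png

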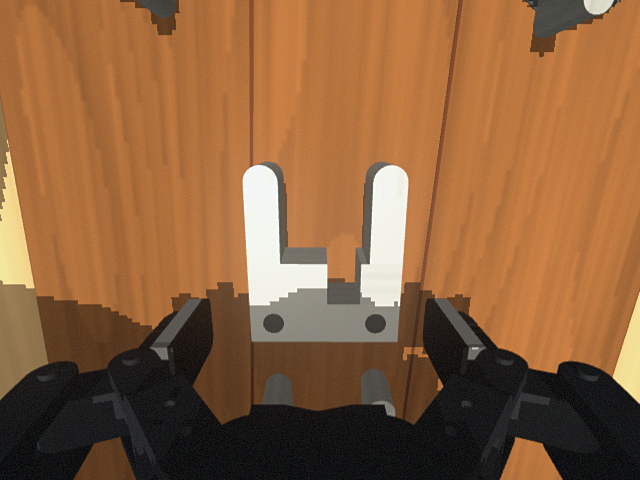

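Call:
servo_tool(targets=[[[0.002,-0.001,0],[0,0,-0.003],0.085],[[0.002,-0.001,0],[0,0,-0.003],0.05],[[0.002,-0.001,0],[0,0,-0.003],0.05],[[0.002,-0.001,0],[0,0,-0.003],0.05],[[0.002,-0.001,0],[0,0,-0.003],0.05],[[0.002,-0.001,0],[0,0,-0.003],0.05],[[0.002,-0.001,0],[0,0,-0.003],0.05],[[0.002,-0.001,0],[0,0,-0.003],0.05]], squeeze=25)

```text
time_s: 2.83
eef_pos: [0.5424, -0.1117, 0.0126]
ee_rot: [3.142, -0.0, 0.006]
contact_force: [0.4, -0.2, 0.4]
gripper_width: 0.588
```

```bash
python3 -c "
from h import *
s=env.sense();np.save('tool3.npy',np.r_[s['eef_pos'],s['ee_rot']])
im=vision.read_camera('wrist'); save('w3',im)
mv(.5403,-.1116,.012,.005)"
```

```text
t 2.88 pos [ 0.5424 -0.1117  0.0125] rot [ 3.142 -0.     0.006] F [ 0.4 -0.6  0.1] w 0.583
shift [-0.0021 -0.0001  0.0005] turn [ 0.     -0.      0.0011]
```

View pics/w3.png

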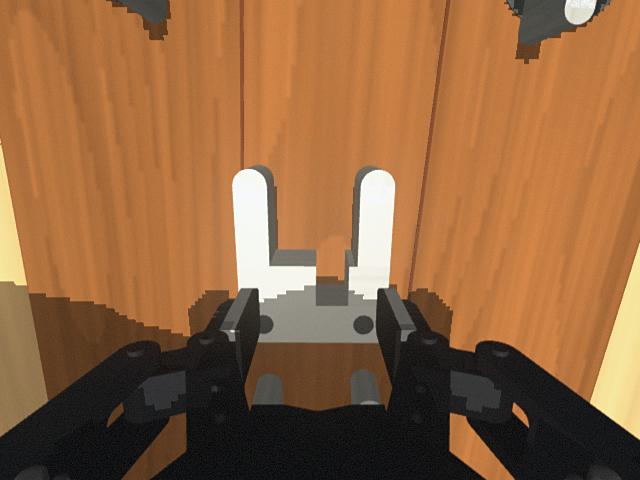

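Run:
```python
from h import *
t=np.load('tool3.npy'); tool=(t[:3],t[3:]); Rt=R.from_euler('xyz',t[3:])
for x in(-.025,-.032):
  for y in (-.011,.011):
    for z in (0,-.008,-.013,-.03): print(x,y,z,proj("wrist",Rt.apply([x,y,z])+t[:3],tool).round(0))
im=cv2.imread("pics/w3.png")[:,:,::-1]
save("w3a",im,(200,150,440,430),3 if 0 else 2.1)
g=lambda u,z: ray("wrist",u,z,tool)
for u in [(233,185),(395,185),(247,342),(383,342)]: print(u,g(u,.036)-t[:3])
```

```text
-0.025 -0.011 0 [[268. 264.]]
-0.025 -0.011 -0.008 [[265. 270.]]
-0.025 -0.011 -0.013 [[264. 273.]]
-0.025 -0.011 -0.03 [[258. 289.]]
-0.025 0.011 0 [[269. 305.]]
-0.025 0.011 -0.008 [[267. 312.]]
-0.025 0.011 -0.013 [[266. 317.]]
-0.025 0.011 -0.03 [[260. 337.]]
-0.032 -0.011 0 [[253. 264.]]
-0.032 -0.011 -0.008 [[250. 270.]]
-0.032 -0.011 -0.013 [[249. 273.]]
-0.032 -0.011 -0.03 [[241. 289.]]
-0.032 0.011 0 [[256. 305.]]
-0.032 0.011 -0.008 [[253. 312.]]
-0.032 0.011 -0.013 [[251. 317.]]
-0.032 0.011 -0.03 [[244. 337.]]
(233, 185) [-0.03430224  0.05200276  0.02344362]
(395, 185) [0.02943041 0.05236896 0.02344362]
(247, 342) [-0.03215758 -0.01783601  0.02344362]
(383, 342) [ 0.0286155  -0.01750425  0.02344362]
```

View pics/w3a.png

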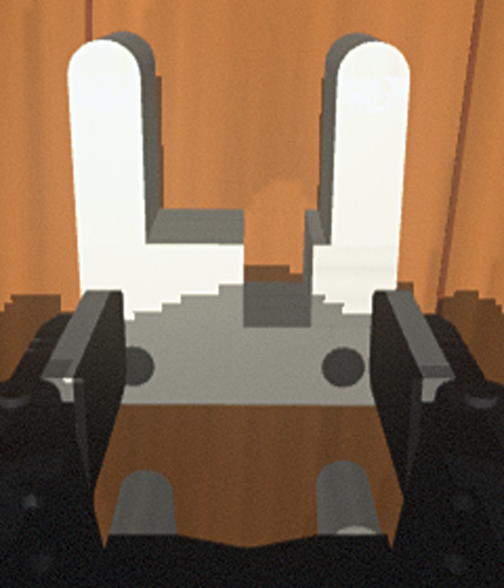

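Run:
```python
from h import *
t=np.load('tool3.npy'); tool=(t[:3],t[3:]); Rt=R.from_euler('xyz',t[3:])
for x in(-.0427,.0427):
    for z in (0,-.013,-.02,-.025,-.03,-.035,-.04): print(x,z,proj("wrist",Rt.apply([x,-.011,z])+t[:3],tool).round(0),proj("wrist",Rt.apply([x,.011,z])+t[:3],tool).round(0))
im=cv2.imread("pics/w1.png")[:,:,::-1]
save("w1d",im,(100,260,540,470),1.8)
```

```text
-0.0427 0 [[231. 264.]] [[234. 305.]]
-0.0427 -0.013 [[225. 274.]] [[228. 317.]]
-0.0427 -0.02 [[221. 279.]] [[224. 325.]]
-0.0427 -0.025 [[218. 284.]] [[222. 331.]]
-0.0427 -0.03 [[215. 289.]] [[219. 337.]]
-0.0427 -0.035 [[211. 294.]] [[215. 343.]]
-0.0427 -0.04 [[207. 299.]] [[212. 350.]]
0.0427 0 [[407. 264.]] [[404. 305.]]
0.0427 -0.013 [[413. 273.]] [[410. 317.]]
0.0427 -0.02 [[418. 279.]] [[414. 325.]]
0.0427 -0.025 [[421. 284.]] [[417. 330.]]
0.0427 -0.03 [[424. 289.]] [[420. 337.]]
0.0427 -0.035 [[428. 294.]] [[423. 343.]]
0.0427 -0.04 [[432. 299.]] [[427. 350.]]
```

View pics/w1d.png

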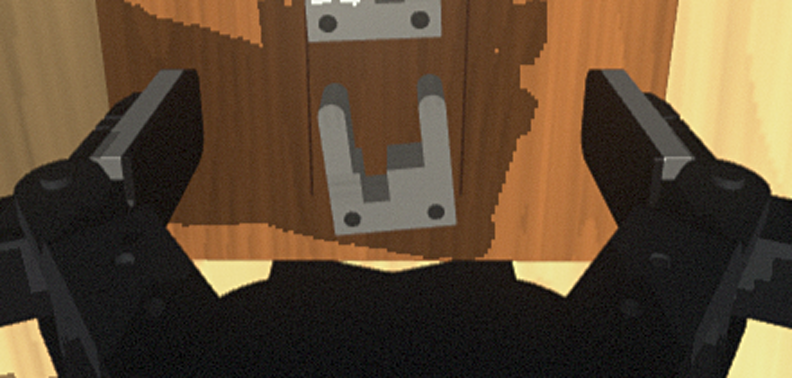

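Run:
```python
from h import *
im=vision.read_camera("side"); save("s4",im,(240,120,420,240),4.4)
t=np.load('tool3.npy'); Rt=R.from_euler('xyz',t[3:])
for p in ([0,0,0],[.025,0,0],[.025,0,-.03],[-.025,0,0],[-.025,0,-.03]): print(p,(proj("side",Rt.apply(p)+t[:3])-[240,120])*4.4)
```

```text
[0, 0, 0] [[434.50502518 319.66685418]]
[0.025, 0, 0] [[404.2984034  303.98597005]]
[0.025, 0, -0.03] [[405.51535002 273.54457047]]
[-0.025, 0, 0] [[465.03990821 335.51814554]]
[-0.025, 0, -0.03] [[467.13610354 305.1906909 ]]
```

View pics/s4.png

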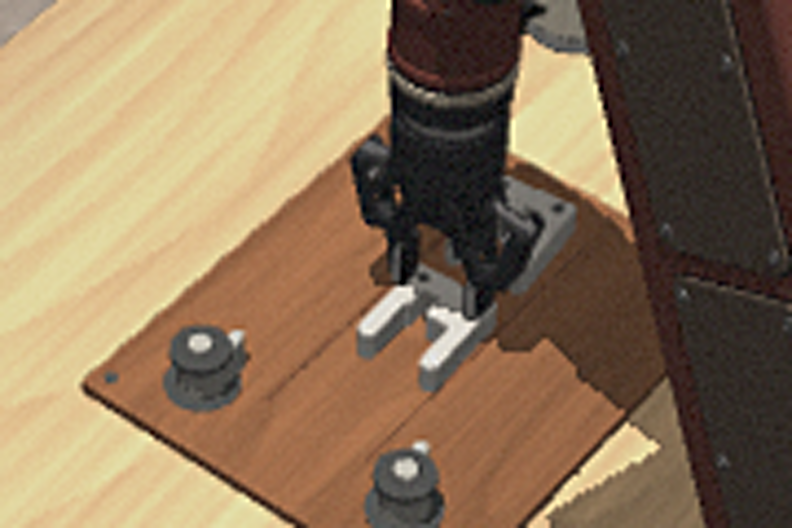

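Call:
servo_tool(targets=[[[-0.002,0,-0.006],[0,0,0],0.085],[[-0.002,0,-0.006],[0,0,0],0.085],[[-0.002,0,-0.006],[0,0,0],0.085],[[-0.002,0,-0.006],[0,0,0],0.085],[[-0.002,0,-0.006],[0,0,0],0.085],[[-0.002,0,0.008],[0,0,0],0.085],[[-0.002,0,0.016],[0,0,0],0.085],[[-0.002,0,0.02],[0,0,0],0.085]])

```text
time_s: 3.6
eef_pos: [0.5395, -0.1114, -0.0087]
ee_rot: [-3.141, 0.002, 0.006]
contact_force: [-0.7, -0.4, -1.2]
gripper_width: 0.994
```

```bash
python3 -c "
from h import *
im=vision.read_camera('wrist'); save('w5',im)
mv(.5403,-.1116,-.012,.005)"
```

```text
t 3.65 pos [ 0.5393 -0.1114 -0.0091] rot [-3.141e+00  2.000e-03  6.000e-03] F [-0.9 -0.2 -0.2] w 0.993
shift [0.001  0.0002 0.0029] turn [-0.0008  0.0023  0.0009]
```

View pics/w5.png

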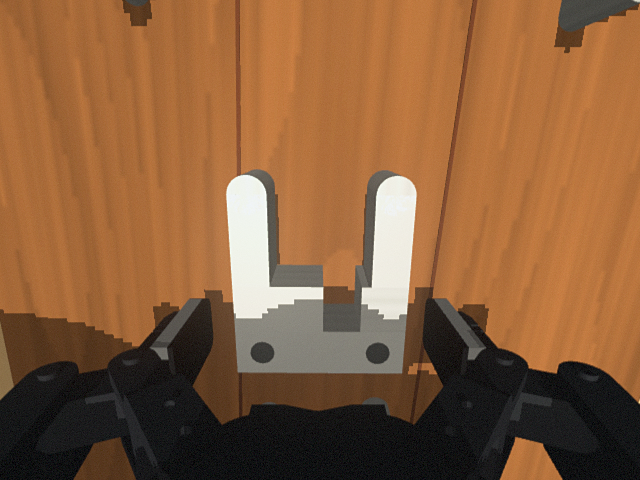

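Call:
servo_tool(targets=[[[0.001,0,0.003],[0,0,0],0.085],[[0.001,0,0.005],[0,0,0],0.085],[[0.001,0,0.005],[0,0,0],0.05],[[0.001,0,0.005],[0,0,0],0.05],[[0.001,0,0.005],[0,0,0],0.05],[[0.001,0,0.005],[0,0,0],0.05],[[0.001,0,0.005],[0,0,0],0.05],[[0.001,0,0.005],[0,0,0],0.05]], squeeze=25)

```text
time_s: 4.32
eef_pos: [0.5415, -0.1118, -0.0123]
ee_rot: [3.141, -0.0, 0.006]
contact_force: [-0.7, 0.0, 3.0]
gripper_width: 0.743
```

```bash
python3 -c "
from h import *
s=env.sense();np.save('tool6.npy',np.r_[s['eef_pos'],s['ee_rot']])
im=vision.read_camera('wrist'); save('w6',im)
mv(.5403,-.1116,-.014,.005)"
```

```text
t 4.37 pos [ 0.5415 -0.1119 -0.0123] rot [ 3.141 -0.     0.006] F [-0.9  0.7  2.8] w 0.741
shift [-0.0012 -0.0003  0.0017] turn [ 0.0002 -0.0002  0.001 ]
```

View pics/w6.png

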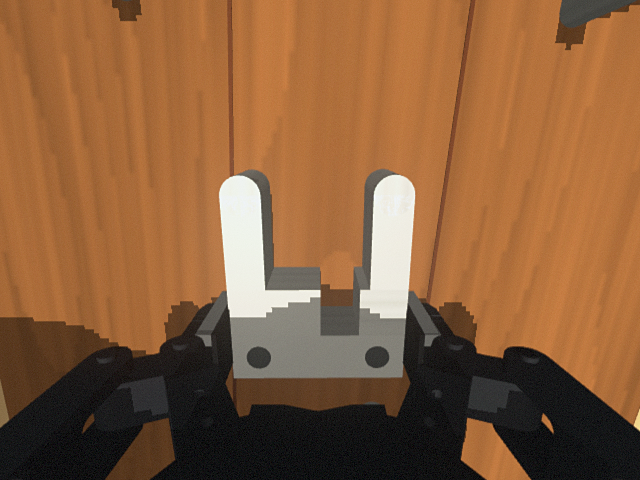

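```bash
cat >> h.py <<'E'
def rel(u,z,t):
    p=ray("wrist",u,z,(t[:3],t[3:])); return R.from_euler('xyz',t[3:]).inv().apply(p-t[:3])
E
python3 - <<'E'
from h import *
t=np.load('tool6.npy')
for u in [(234,378),(403,377.5),(220,195),(414,195),(240,177),(394,175),(230,300),(409,300)]: print(u,rel(u,.036,t).round(4))
E
```

```text
(234, 378) [-0.0325  0.0178 -0.0483]
(403, 377.5) [ 0.0317  0.0176 -0.0482]
(220, 195) [-0.0326 -0.052  -0.0483]
(414, 195) [ 0.0308 -0.052  -0.0483]
(240, 177) [-0.0257 -0.0579 -0.0483]
(394, 175) [ 0.0239 -0.0585 -0.0483]
(230, 300) [-0.0319 -0.0146 -0.0483]
(409, 300) [ 0.0318 -0.0145 -0.0483]
```

```bash
python3 -c "
from h import *
mv(.4644,-.0650,-.0123,-.047)"
```

```text
t 4.37 pos [ 0.5415 -0.1119 -0.0123] rot [ 3.141 -0.     0.006] F [-0.9  0.7  2.8] w 0.741
shift [-0.0768 -0.0473  0.    ] turn [ 0.0002 -0.0002  0.053 ]
```

Call:
servo_tool(targets=[[[-0.01,-0.006,0],[0,0,0.007],0.05],[[-0.022,-0.013,0],[0,0,0.014],0.05],[[-0.034,-0.021,0],[0,0,0.023],0.05],[[-0.046,-0.029,0],[0,0,0.032],0.05],[[-0.058,-0.036,0],[0,0,0.04],0.05],[[-0.068,-0.042,0],[0,0,0.047],0.05],[[-0.077,-0.047,0],[0,0,0.053],0.05],[[-0.077,-0.047,0],[0,0,0.053],0.05]])

```text
time_s: 5.03
eef_pos: [0.4628, -0.0644, -0.0123]
ee_rot: [-3.141, 0.001, -0.047]
contact_force: [-3.5, 1.3, 4.1]
gripper_width: 0.744
```

```bash
python3 -c "
from h import *
s=env.sense();np.save('tool7.npy',np.r_[s['eef_pos'],s['ee_rot']])
im=vision.read_camera('wrist'); save('w7',im)
mv(.4644,-.0650,-.0123,-.047)"
```

```text
t 5.08 pos [ 0.4633 -0.0647 -0.0123] rot [-3.141e+00  1.000e-03 -4.600e-02] F [-4.2  2.5  6.9] w 0.742
shift [0.0011 0.0003 0.    ] turn [-0.0005  0.0008  0.0005]
```

View pics/w7.png

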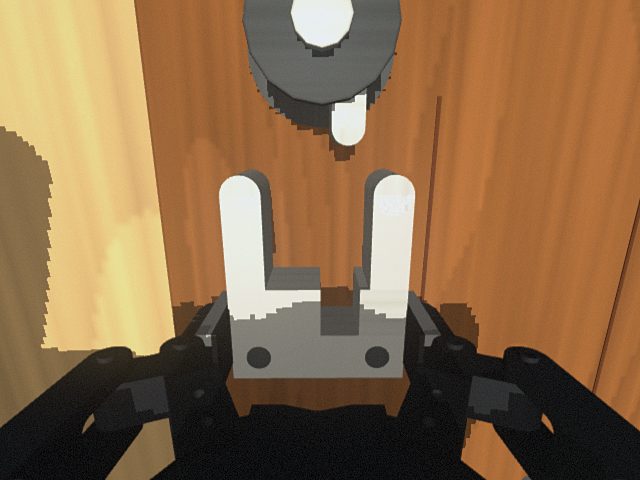

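Run:
```python
from h import *
t=np.load('tool7.npy')
im=cv2.imread("pics/w7.png")[:,:,::-1]
save("w7a",im,(200,0,440,200),3)
for u,z in [((321.5,18),.052),((243.5,20),.047),((400,20),.047),((332,125),.036),((365,125),.036)]: print(u,rel(u,z,t).round(4))
for u in [(220,195),(414,195),(230,300),(409,300)]: print(u,rel(u,.036,t).round(4))
```

```text
(321.5, 18) [ 0.0002 -0.0985 -0.0642]
(243.5, 20) [-0.0201 -0.0995 -0.0592]
(400, 20) [ 0.0208 -0.0995 -0.0593]
(332, 125) [ 0.0037 -0.0738 -0.0483]
(365, 125) [ 0.014  -0.0738 -0.0483]
(220, 195) [-0.0326 -0.052  -0.0482]
(414, 195) [ 0.0308 -0.052  -0.0483]
(230, 300) [-0.0319 -0.0145 -0.0483]
(409, 300) [ 0.0318 -0.0145 -0.0483]
```

View pics/w7a.png

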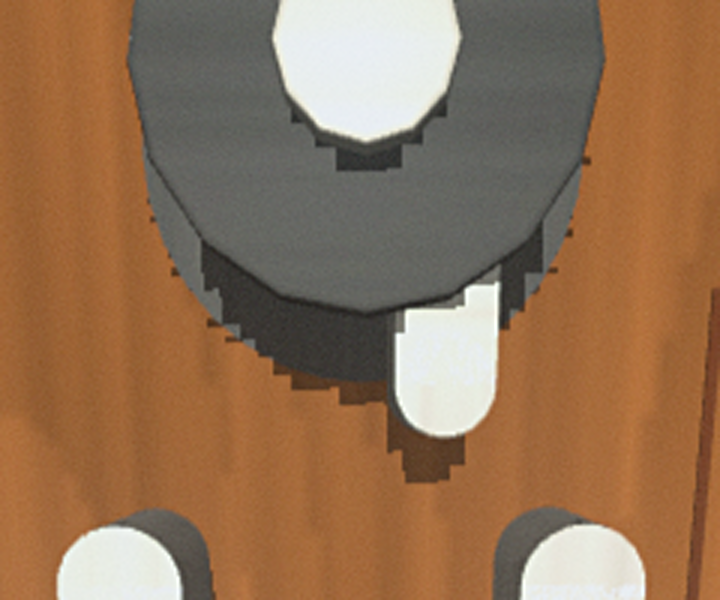

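Call:
servo_tool(targets=[[[0.001,-0.006,0],[0,0,0],0.05],[[0.001,-0.014,0],[0,0,0],0.05],[[0.001,-0.022,0],[0,0,0],0.05],[[0.001,-0.03,0],[0,0,0],0.05],[[0.001,-0.037,0],[0,0,0],0.05],[[0.001,-0.043,0],[0,0,0],0.05],[[0.001,-0.046,0],[0,0,0],0.05],[[0.001,-0.046,0],[0,0,0],0.05]])

```text
time_s: 5.75
eef_pos: [0.4678, -0.0181, -0.0123]
ee_rot: [-3.141, -0.001, -0.046]
contact_force: [-0.3, -0.7, 5.5]
gripper_width: 0.743
```

```bash
python3 -c "
from h import *
s=env.sense();np.save('tool8.npy',np.r_[s['eef_pos'],s['ee_rot']])
im=vision.read_camera('wrist'); save('w8',im,(160,0,480,400),1.5)
mv(.4675,.0011,-.0123,-.047)"
```

```text
t 5.8 pos [ 0.4678 -0.0181 -0.0123] rot [-3.141e+00 -1.000e-03 -4.600e-02] F [0.5 1.  6.6] w 0.743
shift [-0.0012 -0.0191  0.    ] turn [-0.0008 -0.0007  0.0012]
```

View pics/w8.png

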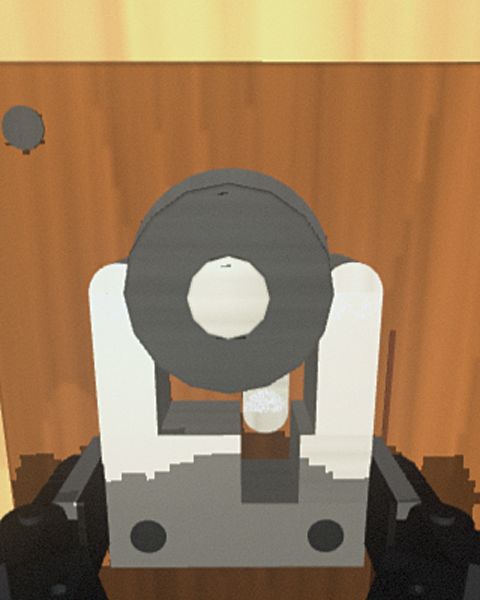

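Call:
servo_tool(targets=[[[-0.0013,0,0],[0,0,0],0.05],[[-0.0013,-0.004,0],[0,0,0],0.05],[[-0.0013,-0.008,0],[0,0,0],0.05],[[-0.0013,-0.012,0],[0,0,0],0.05],[[-0.0013,-0.015,0],[0,0,0],0.05],[[-0.0013,-0.017,0],[0,0,0],0.05],[[-0.0013,-0.017,0],[0,0,0],0.05]])

```text
time_s: 6.38
eef_pos: [0.467, -0.0018, -0.0123]
ee_rot: [3.141, -0.0, -0.047]
contact_force: [-0.2, -1.6, 6.8]
gripper_width: 0.741
```

```bash
python3 -c "
from h import *
s=env.sense();np.save('tool9.npy',np.r_[s['eef_pos'],s['ee_rot']])
im=vision.read_camera('wrist'); save('w9',im,(160,0,480,400),1.5)
mv(.4675,.0011,-.0123,-.047)"
```

```text
t 6.43 pos [ 0.467  -0.0018 -0.0123] rot [ 3.141 -0.    -0.047] F [ 0.1 -1.7  8.2] w 0.741
shift [ 0.0003 -0.0029 -0.    ] turn [ 0.0003 -0.0003  0.0003]
```

View pics/w9.png

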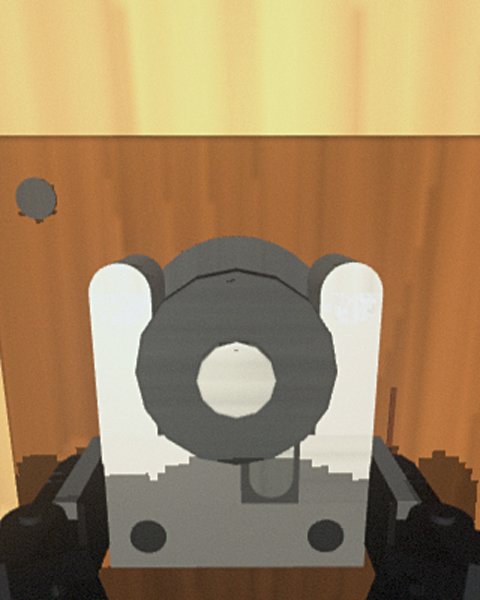

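Call:
servo_tool(targets=[[[0,-0.002,0],[0,0,0],0.05],[[0,-0.003,0],[0,0,0],0.05],[[0,-0.004,0],[0,0,0],0.05],[[0,-0.004,0],[0,0,0],0.05]])

```text
time_s: 6.77
eef_pos: [0.4672, 0.0009, -0.0123]
ee_rot: [3.139, -0.0, -0.047]
contact_force: [-0.3, -8.5, 7.3]
gripper_width: 0.744
```

Call:
servo_tool(targets=[[[0,-0.0015,0],[0,0,0],0.05],[[0,-0.0015,0],[0,0,0],0.05],[[0,-0.0015,0],[0,0,0],0.05]])

```text
time_s: 7.02
eef_pos: [0.4671, 0.0009, -0.0123]
ee_rot: [3.136, 0.0, -0.048]
contact_force: [-1.7, -17.8, 5.8]
gripper_width: 0.741
```

```bash
python3 -c "
from h import *
im=vision.read_camera('wrist'); save('w10',im,(160,0,480,400),1.5)
mv(.4675,.0011,-.0123,-.047)"
```

```text
t 7.07 pos [ 0.4672  0.0008 -0.0123] rot [ 3.136 -0.    -0.048] F [ -2.  -15.6   6.4] w 0.741
shift [ 0.0003 -0.0003  0.    ] turn [ 0.0059 -0.0001 -0.0014]
```

View pics/w10.png

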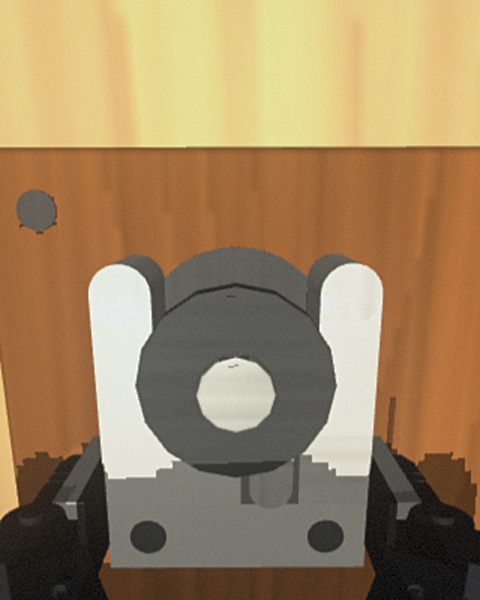

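Call:
servo_tool(targets=[[[0,0.0025,0],[0,0,0],0.05],[[0,0.0025,0],[0,0,0],0.085],[[0,0.0025,0],[0,0,0],0.085],[[0,0.0025,0],[0,0,0],0.085],[[0,0.0025,0],[0,0,0],0.085],[[0,0.0025,-0.02],[0,0,0],0.085],[[0,0.0025,-0.05],[0,0,0],0.085],[[0,0.0025,-0.065],[0,0,0],0.085]])

```text
time_s: 7.73
eef_pos: [0.4674, 0.0009, 0.0544]
ee_rot: [-3.142, -0.001, -0.047]
contact_force: [2.1, -0.2, -0.1]
gripper_width: 0.992
```

```bash
python3 -c "
from h import *
mv(.5457,-.2198,.055,.067)"
```

```text
t 7.73 pos [0.4674 0.0009 0.0544] rot [-3.142e+00 -1.000e-03 -4.700e-02] F [ 2.1 -0.2 -0.1] w 0.992
shift [ 0.0885  0.2168 -0.0005] turn [-0.     -0.0009 -0.1137]
```

Call:
servo_tool(targets=[[[0.014,0.035,0],[0,0,-0.02],0.085],[[0.03,0.07,0],[0,0,-0.04],0.085],[[0.045,0.11,0],[0,0,-0.06],0.085],[[0.06,0.145,0],[0,0,-0.08],0.085],[[0.075,0.18,0],[0,0,-0.1],0.085],[[0.0885,0.217,0],[0,0,-0.114],0.085],[[0.0885,0.217,0],[0,0,-0.114],0.085],[[0.0885,0.217,0],[0,0,-0.114],0.085]])

```text
time_s: 8.4
eef_pos: [0.5453, -0.2218, 0.0519]
ee_rot: [-3.141, 0.0, 0.064]
contact_force: [-0.0, 0.2, 0.4]
gripper_width: 0.992
```

```bash
python3 -c "
from h import *
s=env.sense();np.save('tool11.npy',np.r_[s['eef_pos'],s['ee_rot']])
im=vision.read_camera('wrist'); save('w11',im)
mv(.5457,-.2198,.055,.067)"
```

```text
t 8.45 pos [ 0.5446 -0.2202  0.0519] rot [-3.141e+00  1.000e-03  6.600e-02] F [ 0.3 -1.1 -0.8] w 0.996
shift [ 0.0011 -0.0003 -0.0031] turn [-0.0011  0.001  -0.0013]
```

View pics/w11.png

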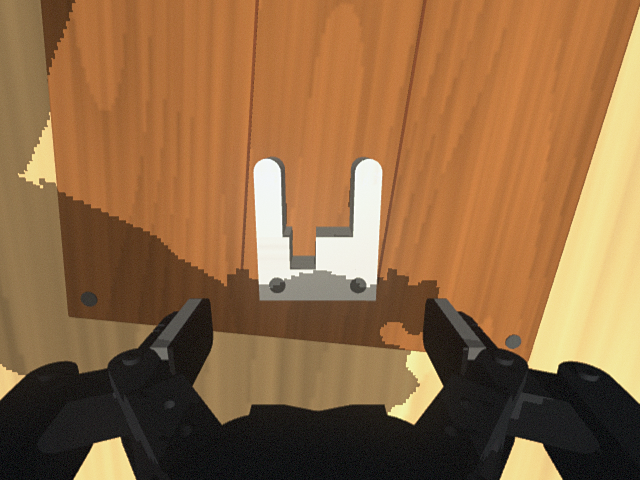

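```bash
python3 -c "
from h import *
t=np.load('tool11.npy')
for u in [(260,300),(376,300),(254,180),(382,180)]: print(rel(u,.036,t).round(4))
mv(.5457,-.2198,-.0125,.067)"
```

```text
[-0.0324  0.0157  0.0159]
[0.0315 0.0158 0.0159]
[-0.0325 -0.0499  0.0159]
[ 0.0316 -0.0498  0.0159]
t 8.45 pos [ 0.5446 -0.2202  0.0519] rot [-3.141e+00  1.000e-03  6.600e-02] F [ 0.3 -1.1 -0.8] w 0.996
shift [ 0.0012 -0.0003  0.0644] turn [-0.0011  0.001  -0.0013]
```

Call:
servo_tool(targets=[[[0,0,0.025],[0,0,0],0.085],[[0,0,0.045],[0,0,0],0.085],[[0,0,0.058],[0,0,0],0.085],[[0,0,0.0645],[0,0,0],0.085],[[0,0,0.0645],[0,0,0],0.085]])

```text
time_s: 8.87
eef_pos: [0.5438, -0.2182, -0.0133]
ee_rot: [-3.14, 0.003, 0.068]
contact_force: [0.4, -0.3, -0.2]
gripper_width: 0.996
```

Call:
servo_tool(targets=[[[0,0,0],[0,0,0],0.05],[[0,0,0],[0,0,0],0.05],[[0,0,0],[0,0,0],0.05],[[0,0,0],[0,0,0],0.05],[[0,0,0],[0,0,0],0.05],[[0,0,0],[0,0,0],0.05]], squeeze=25)

```text
time_s: 9.37
eef_pos: [0.5459, -0.2202, -0.0109]
ee_rot: [3.141, -0.002, 0.067]
contact_force: [0.3, 2.4, 7.0]
gripper_width: 0.743
```

```bash
python3 -c "
from h import *
s=env.sense();np.save('tool12.npy',np.r_[s['eef_pos'],s['ee_rot']])
im=vision.read_camera('wrist'); save('w12',im)
mv(.5457,-.2198,-.0125,.067)"
```

```text
t 9.42 pos [ 0.5458 -0.2202 -0.0109] rot [ 3.141e+00 -2.000e-03  6.700e-02] F [0.1 2.9 7.4] w 0.738
shift [-0.0001 -0.0004  0.0016] turn [ 0.0002 -0.0015  0.0002]
```

View pics/w12.png

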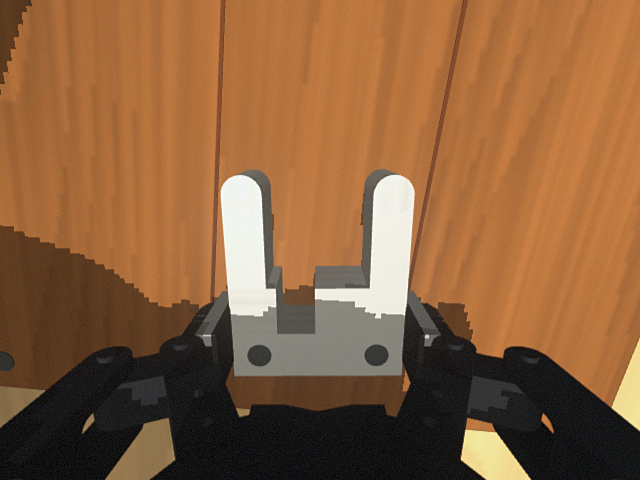

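```bash
python3 -c "
from h import *
t=np.load('tool12.npy')
for u in [(234,376.5),(403,376),(221,195),(414,195),(240,176),(394,175)]: print(rel(u,.036,t).round(4))
mv(.6335,-.0748,-.0115,-.047)"
```

```text
[-0.0328  0.0181 -0.0469]
[ 0.0321  0.018  -0.0468]
[-0.0326 -0.0519 -0.0469]
[ 0.0312 -0.0518 -0.0468]
[-0.026  -0.0581 -0.0469]
[ 0.0242 -0.0584 -0.0469]
t 9.42 pos [ 0.5458 -0.2202 -0.0109] rot [ 3.141e+00 -2.000e-03  6.700e-02] F [0.1 2.9 7.4] w 0.738
shift [ 0.0972 -0.1392  0.0007] turn [ 1.000e-04 -1.500e-03  1.142e-01]
```

Call:
servo_tool(targets=[[[0.005,-0.008,0],[0,0,0.007],0.05],[[0.012,-0.018,0],[0,0,0.015],0.05],[[0.02,-0.029,0],[0,0,0.024],0.05],[[0.028,-0.04,0],[0,0,0.033],0.05],[[0.036,-0.051,0],[0,0,0.042],0.05],[[0.044,-0.063,0],[0,0,0.051],0.05],[[0.052,-0.075,0],[0,0,0.06],0.05],[[0.06,-0.086,0],[0,0,0.07],0.05]])

```text
time_s: 10.08
eef_pos: [0.6, -0.1309, -0.0109]
ee_rot: [3.139, -0.001, -0.004]
contact_force: [-2.3, -4.2, 6.6]
gripper_width: 0.744
```

```bash
python3 -c "
from h import *
mv(.6335,-.0748,-.0115,-.047)"
```

```text
t 10.08 pos [ 0.6    -0.1309 -0.0109] rot [ 3.139e+00 -1.000e-03 -4.000e-03] F [-2.3 -4.2  6.6] w 0.744
shift [ 0.0332 -0.0562  0.0005] turn [ 0.0022 -0.0011  0.0429]
```

Call:
servo_tool(targets=[[[0.006,-0.01,0],[0,0,0.009],0.05],[[0.013,-0.021,0],[0,0,0.018],0.05],[[0.02,-0.033,0],[0,0,0.027],0.05],[[0.026,-0.043,0],[0,0,0.036],0.05],[[0.031,-0.052,0],[0,0,0.043],0.05],[[0.033,-0.056,0],[0,0,0.043],0.05],[[0.033,-0.056,0],[0,0,0.043],0.05]])

```text
time_s: 10.67
eef_pos: [0.6338, -0.0739, -0.0109]
ee_rot: [3.141, -0.002, -0.045]
contact_force: [1.2, 1.8, 5.4]
gripper_width: 0.749
```

```bash
python3 -c "
from h import *
s=env.sense();np.save('tool13.npy',np.r_[s['eef_pos'],s['ee_rot']])
im=vision.read_camera('wrist'); save('w13',im)
mv(.6335,-.0748,-.0115,-.047)
mv(.6367,-.0068,-.0115,-.047)"
```

```text
t 10.72 pos [ 0.6338 -0.0739 -0.0109] rot [-3.141e+00 -2.000e-03 -4.500e-02] F [1.  3.1 5.8] w 0.742
shift [-0.0002  0.001   0.0006] turn [-0.0004 -0.0024  0.0018]
t 10.72 pos [ 0.6338 -0.0739 -0.0109] rot [-3.141e+00 -2.000e-03 -4.500e-02] F [1.  3.1 5.8] w 0.742
shift [-0.0001 -0.0671  0.0007] turn [-0.0004 -0.0024  0.0018]
```

View pics/w13.png

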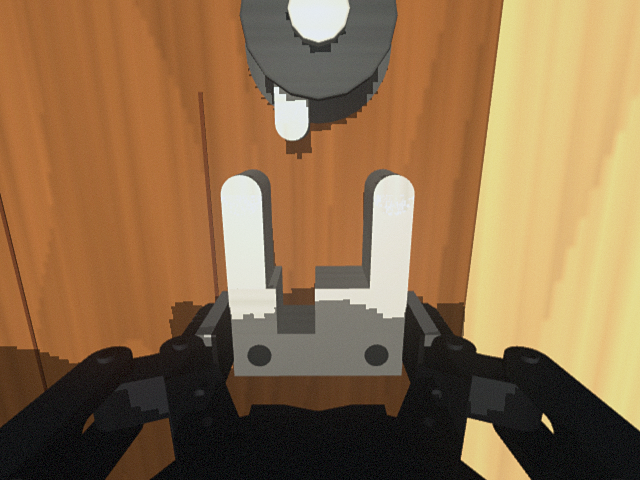

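Call:
servo_tool(targets=[[[0,-0.006,0],[0,0,0.001],0.05],[[0,-0.014,0],[0,0,0.001],0.05],[[0,-0.022,0],[0,0,0.001],0.05],[[0,-0.03,0],[0,0,0.001],0.05],[[0,-0.037,0],[0,0,0.001],0.05],[[0,-0.043,0],[0,0,0.001],0.05],[[0,-0.047,0],[0,0,0.001],0.05],[[0,-0.047,0],[0,0,0.001],0.05]])

```text
time_s: 11.38
eef_pos: [0.6355, -0.0273, -0.0109]
ee_rot: [3.141, -0.002, -0.047]
contact_force: [0.2, 0.4, 6.4]
gripper_width: 0.744
```

```bash
python3 -c "
from h import *
im=vision.read_camera('wrist'); save('w14',im,(160,0,480,400),1.5)
mv(.6367,-.0068,-.0115,-.047)"
```

```text
t 11.43 pos [ 0.6355 -0.0273 -0.0109] rot [ 3.141e+00 -2.000e-03 -4.700e-02] F [0.5 1.5 6.9] w 0.739
shift [ 0.0002 -0.0205  0.0006] turn [ 0.0003 -0.002   0.0003]
```

View pics/w14.png

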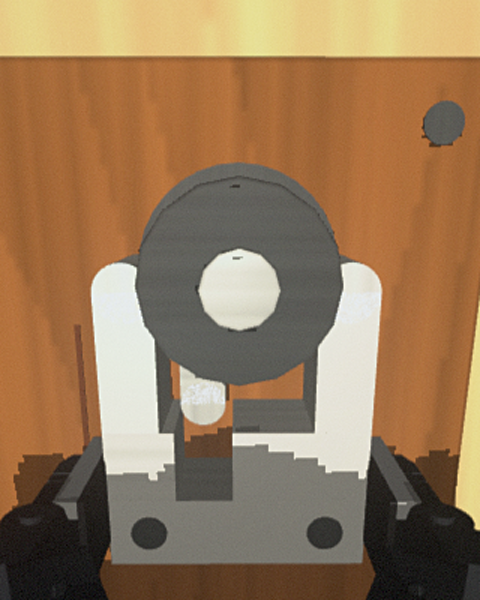

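Call:
servo_tool(targets=[[[0.0004,-0.004,0],[0,0,0],0.05],[[0.0004,-0.008,0],[0,0,0],0.05],[[0.0004,-0.012,0],[0,0,0],0.05],[[0.0004,-0.015,0],[0,0,0],0.05],[[0.0004,-0.018,0],[0,0,0],0.05],[[0.0004,-0.02,0],[0,0,0],0.05],[[0.0004,-0.021,0],[0,0,0],0.05],[[0.0004,-0.021,0],[0,0,0],0.05]])

```text
time_s: 12.1
eef_pos: [0.6369, -0.0072, -0.0109]
ee_rot: [3.14, -0.002, -0.047]
contact_force: [-0.6, -3.2, 5.9]
gripper_width: 0.739
```

Call:
servo_tool(targets=[[[0,-0.0015,0],[0,0,0],0.05],[[0,-0.0025,0],[0,0,0],0.05],[[0,-0.0025,0],[0,0,0],0.05]])

```text
time_s: 12.35
eef_pos: [0.6369, -0.0071, -0.0109]
ee_rot: [3.136, -0.002, -0.049]
contact_force: [-0.7, -12.8, 6.0]
gripper_width: 0.743
```

```bash
python3 -c "
from h import *
im=vision.read_camera('wrist'); save('w15',im,(160,0,480,400),1.5)
mv(.6367,-.0068,-.0115,-.047)"
```

```text
t 12.4 pos [ 0.6369 -0.007  -0.0109] rot [ 3.136e+00 -2.000e-03 -4.900e-02] F [ -0.3 -12.6   6.1] w 0.747
shift [-0.0002 -0.0002  0.0006] turn [ 0.0052 -0.0018 -0.0018]
```

View pics/w15.png

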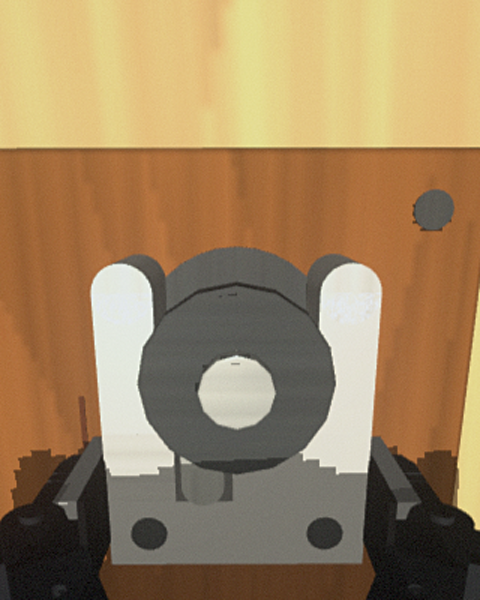

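Call:
servo_tool(targets=[[[0,0.0025,0],[0,0,0],0.05],[[0,0.0025,0],[0,0,0],0.085],[[0,0.0025,0],[0,0,0],0.085],[[0,0.0025,0],[0,0,0],0.085],[[0,0.0025,0],[0,0,0],0.085],[[0,0.0025,-0.03],[0,0,0],0.085],[[0,0.0025,-0.07],[0,0,0],0.085],[[0,0.0025,-0.11],[0,0,0],0.085]])

```text
time_s: 13.07
eef_pos: [0.6347, -0.0062, 0.0982]
ee_rot: [-3.141, 0.003, -0.047]
contact_force: [1.7, -0.3, 0.6]
gripper_width: 0.997
```

```bash
python3 -c "
from h import *
for n,u,z in [('bl',(201,244),.01),('br',(258.4,250.4),.01),('cl',(206.6,185.4),.038),('cr',(262.4,191.6),.038),('dial',(231.3,218),.03),('peg',(229.6,235.6),.07)]: print(n,ray('top',u,z).round(4))
mv(.6367,-.0068,.1,-.047)
im=vision.read_camera('top'); save('t16',im,(320,145,480,275),5)"
```

```text
bl [0.4749 0.4122 0.01  ]
br [0.4546 0.2647 0.01  ]
cl [0.6218 0.3891 0.038 ]
cr [0.6023 0.2479 0.038 ]
dial [0.538  0.3292 0.03  ]
peg [0.4907 0.3261 0.07  ]
t 13.07 pos [ 0.6347 -0.0062  0.0982] rot [-3.141e+00  3.000e-03 -4.700e-02] F [ 1.7 -0.3  0.6] w 0.997
shift [ 0.0021  0.0005 -0.0018] turn [-0.0003  0.003   0.0002]
```

View pics/t16.png

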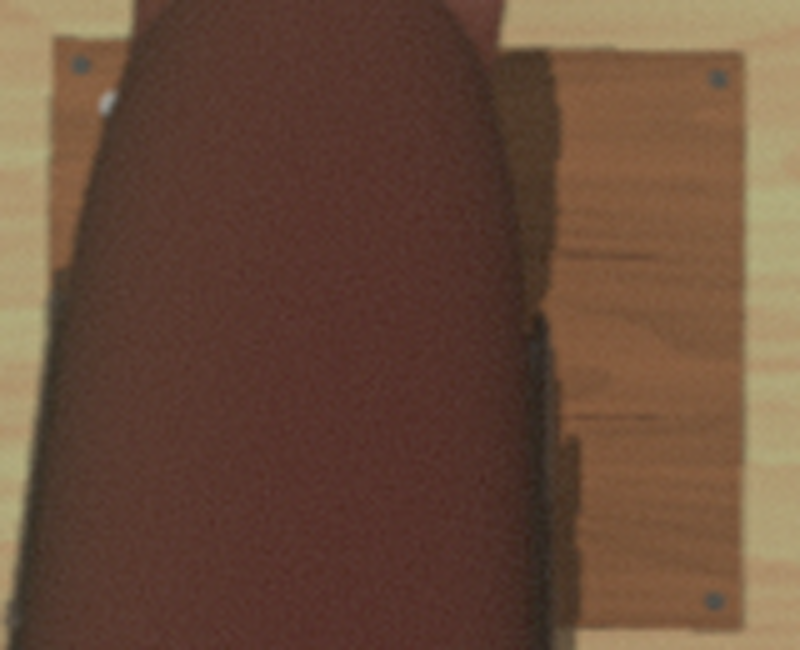

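```bash
python3 -c "
from h import *
mv(.49,.33,.16,1.43)"
```

```text
t 13.12 pos [ 0.6396 -0.0068  0.1075] rot [ 3.141 -0.009 -0.047] F [ 3.9 -0.6  5.9] w 0.997
shift [-0.1647 -0.3294 -0.0543] turn [ 0.0073 -0.0069 -1.4766]
```

Call:
servo_tool(targets=[[[0,-0.01,-0.03],[0,0,-0.05],0.085],[[-0.165,-0.33,-0.054],[0,0,-1.476],0.085],[[-0.165,-0.33,-0.054],[0,0,-1.476],0.085],[[-0.165,-0.33,-0.054],[0,0,-1.476],0.085],[[-0.165,-0.33,-0.054],[0,0,-1.476],0.085],[[-0.165,-0.33,-0.054],[0,0,-1.476],0.085],[[-0.165,-0.33,-0.054],[0,0,-1.476],0.085],[[-0.165,-0.33,-0.054],[0,0,-1.476],0.085]])

```text
time_s: 13.78
eef_pos: [0.5141, 0.2698, 0.1476]
ee_rot: [3.142, -0.0, 0.884]
contact_force: [0.4, 0.2, 0.3]
gripper_width: 0.993
```

```bash
python3 -c "
from h import *
mv(.49,.33,.16,1.43)"
```

```text
t 13.78 pos [0.5141 0.2698 0.1476] rot [ 3.142 -0.     0.884] F [0.4 0.2 0.3] w 0.993
shift [ 0.0313 -0.0568 -0.0124] turn [ 1.000e-04 -2.000e-04 -5.458e-01]
```

Call:
servo_tool(targets=[[[0.031,-0.057,-0.012],[0,0,-0.546],0.085],[[0.031,-0.057,-0.012],[0,0,-0.546],0.085],[[0.031,-0.057,-0.012],[0,0,-0.546],0.085],[[0.031,-0.057,-0.012],[0,0,-0.546],0.085],[[0.031,-0.057,-0.012],[0,0,-0.546],0.06],[[0.031,-0.057,-0.012],[0,0,-0.546],0.06],[[0.031,-0.057,-0.012],[0,0,-0.546],0.06],[[0.031,-0.057,-0.012],[0,0,-0.546],0.06]])

```text
time_s: 14.45
eef_pos: [0.4913, 0.3283, 0.1593]
ee_rot: [-3.141, 0.0, 1.422]
contact_force: [0.7, 0.9, -0.8]
gripper_width: 0.702
```

```bash
python3 -c "
from h import *
s=env.sense();np.save('tool17.npy',np.r_[s['eef_pos'],s['ee_rot']])
im=vision.read_camera('wrist'); save('w17',im)
mv(.49,.33,.16,1.43)
im=vision.read_camera('top'); save('t17',im,(320,145,480,275),5)"
```

```text
t 14.5 pos [0.4913 0.3282 0.1593] rot [-3.141  0.     1.422] F [-0.5 -0.2  0.1] w 0.699
shift [ 0.0016 -0.0016 -0.0007] turn [-0.0001  0.0001 -0.0078]
```

View pics/w17.png

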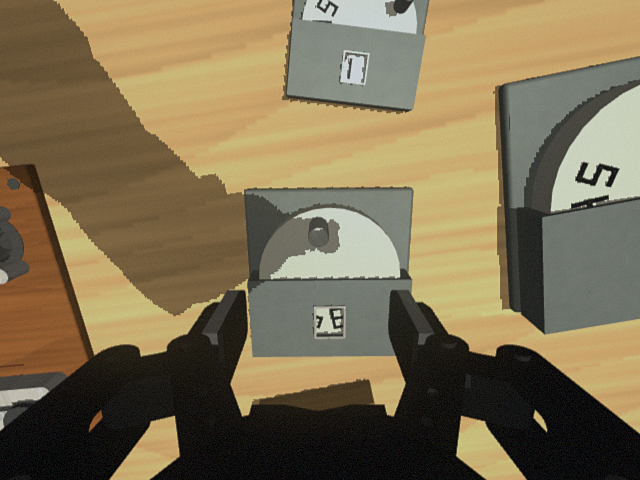

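View pics/t17.png

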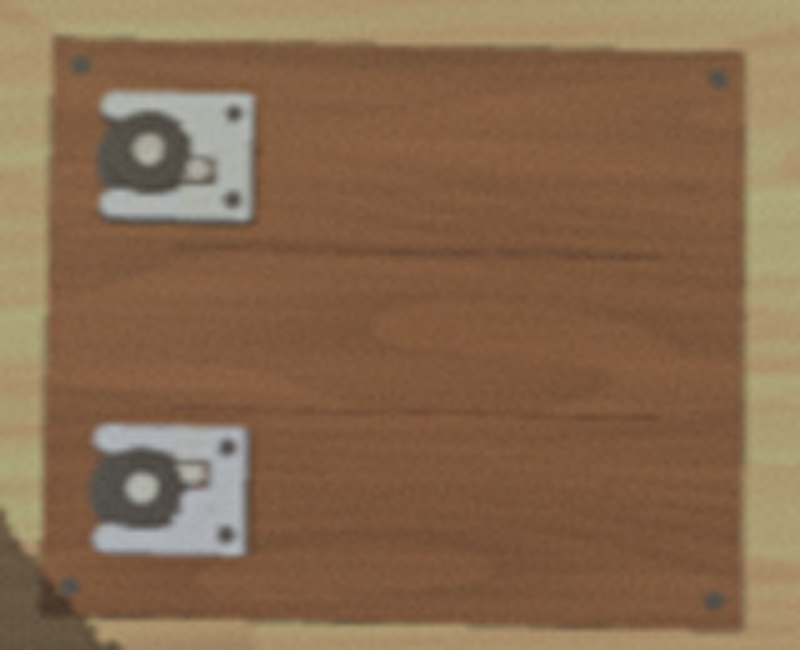

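Run:
```python
from h import *
im=cv2.imread("pics/w17.png")[:,:,::-1]
save("w17a",im,(230,175,430,370),3.9)
```

```text
(no output)
```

View pics/w17a.png

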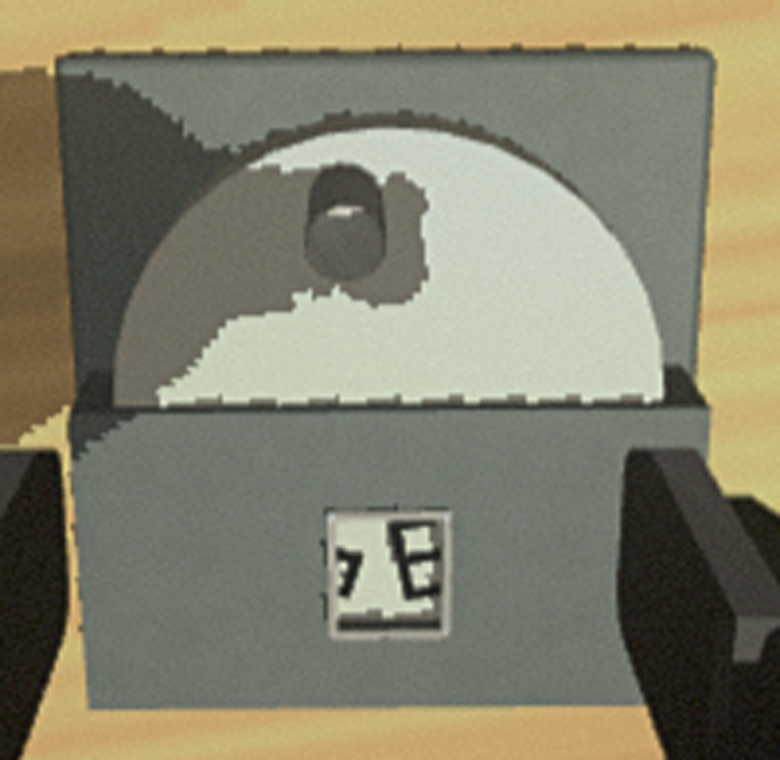

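Run:
```python
from h import *
t=np.load('tool17.npy'); T=(t[:3],t[3:])
g=lambda u,z: ray("wrist",u,z,T)
a=g((248.5,279.6),.038);b=g((411.8,279.6),.038);w=g((330,322.4),.038);p=g((318.5,237.1),.07)
c1=g((244.5,189.6),.01);c2=g((412.5,188.5),.01)
d1=g((259,278.5),.03);d2=g((400,278.5),.03)
for n,v in zip("a b w p c1 c2 d1 d2".split(),(a,b,w,p,c1,c2,d1,d2)): print(n,v.round(4))
C=(a+b)/2; y=(b-a)[:2]; y/=np.linalg.norm(y); 
print("len",np.linalg.norm((b-a)[:2]),np.linalg.norm((c2-c1)[:2]),np.linalg.norm((d2-d1)[:2]))
y2=(c2-c1)[:2];y2/=np.linalg.norm(y2)
print("yaw",np.arctan2(-y[0],y[1]),np.arctan2(-y2[0],y2[1]))
th=np.arctan2(-y2[0],y2[1]); x=np.array([np.cos(th),np.sin(th)])
C2=(c1+c2)[:2]/2+.075*x; print("C",C,C2,"from window",w[:2]-.04*x)
for cc in (C[:2],C2): 
  r=p[:2]-cc; print(np.linalg.norm(r),"ang",np.arctan2(r[1],r[0])-th-np.pi+1)
```

```text
a [0.528 0.263 0.038]
b [0.5489 0.4015 0.038 ]
w [0.5789 0.3264 0.038 ]
p [0.4909 0.3292 0.07  ]
c1 [0.4549 0.2691 0.01  ]
c2 [0.4758 0.4148 0.01  ]
d1 [0.5314 0.2702 0.03  ]
d2 [0.5498 0.393  0.03  ]
len 0.1400220344991521 0.1471703077809579 0.12416562097924609
yaw -0.14918925052586673 -0.14260933339009893
C [0.53845602 0.33223696 0.038     ] [0.5395812  0.33131105] from window [0.53927153 0.33211294]
0.047668502204776225 ang -5.075869982478174
0.04874165270478549 ang -5.0963207293962745
```

Call:
servo_tool(targets=[[[0.001,0,0.03],[0,0,0],0.06],[[0.001,0,0.06],[0,0,0],0.06],[[0.001,0,0.09],[0,0,0],0.06],[[0.001,0,0.115],[0,0,0],0.06],[[0.001,0,0.125],[0,0,0],0.06],[[0.001,0,0.125],[0,0,0],0.06]])

```text
time_s: 15.05
eef_pos: [0.4898, 0.3283, 0.0322]
ee_rot: [-3.138, 0.003, 1.423]
contact_force: [-1.4, -0.9, 0.3]
gripper_width: 0.705
```

```bash
python3 -c "
from h import *
im=vision.read_camera('wrist'); save('w18',im)
mv(.491,.3292,.033,1.426)"
```

```text
t 15.1 pos [0.491 0.329 0.034] rot [-3.140e+00  1.000e-03  1.423e+00] F [ 0.6 -0.3  0.3] w 0.704
shift [ 0.0002 -0.0001  0.001 ] turn [-0.0013  0.001  -0.0027]
```

View pics/w18.png

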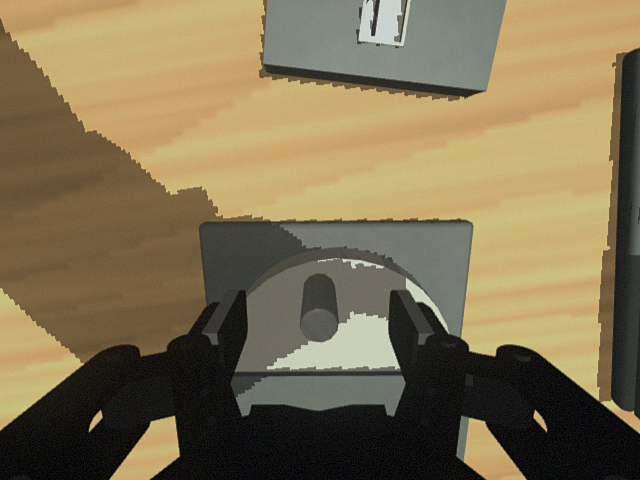

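Call:
servo_tool(targets=[[[0,0,0],[0,0,0],0.03],[[0,0,0],[0,0,0],0.03],[[0,0,0],[0,0,0],0.03],[[0,0,0],[0,0,0],0.01],[[0,0,0],[0,0,0],0.01],[[0,0,0],[0,0,0],0.01],[[0,0,0],[0,0,0],0.01],[[0,0,0],[0,0,0],0.01]], squeeze=20)

```text
time_s: 15.77
eef_pos: [0.492, 0.3296, 0.0355]
ee_rot: [3.14, -0.001, 1.424]
contact_force: [-1.8, -1.6, 7.0]
gripper_width: 0.175
```

Run:
```python
from h import *
mv(.491,.3292,.033,1.426)
s=env.sense(); Rt=R.from_euler('xyz',s['ee_rot'])
C=np.array([.539,.332]); th=-.145
f=lambda a: np.r_[C+.048*np.array([np.cos(np.pi-1+a+th),np.sin(np.pi-1+a+th)]),0]
a0=1.2
for a in np.linspace(1.2,.5,8)[1:]: print(round(a,2),Rt.inv().apply(f(a)-f(a0)).round(4))
im=vision.read_camera('wrist'); save('w19',im)
```

```text
t 15.77 pos [0.492  0.3296 0.0355] rot [ 3.140e+00 -1.000e-03  1.424e+00] F [-1.8 -1.6  7. ] w 0.175
shift [-0.0005 -0.001   0.0025] turn [ 0.0013 -0.0008 -0.002 ]
1.1 [ 0.0047 -0.0007  0.    ]
1.0 [ 0.0095 -0.001   0.    ]
0.9 [ 0.0143 -0.0007  0.    ]
0.8 [ 0.0191 -0.      0.    ]
0.7 [0.0237 0.0011 0.    ]
0.6 [0.0282 0.0028 0.    ]
0.5 [0.0326 0.0049 0.    ]
```

View pics/w19.png

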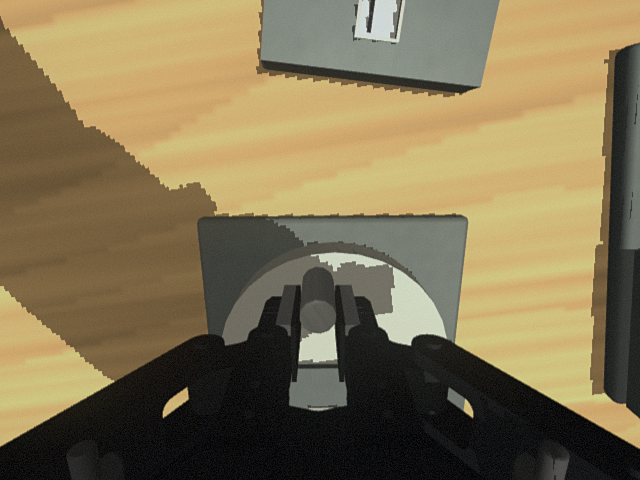

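Gripped on the peg (opening 15 mm, peg at (318,310)). Swing it along the arc.

Call:
servo_tool(targets=[[[0.0047,-0.0007,0],[0,0,0],0.01],[[0.0095,-0.001,0],[0,0,0],0.01],[[0.0143,-0.0007,0],[0,0,0],0.01],[[0.0191,0,0],[0,0,0],0.01],[[0.0237,0.0011,0],[0,0,0],0.01],[[0.0282,0.0028,0],[0,0,0],0.01],[[0.0326,0.0049,0],[0,0,0],0.01],[[0.0326,0.0049,0],[0,0,0],0.01]])

```text
time_s: 16.48
eef_pos: [0.5017, 0.3611, 0.0348]
ee_rot: [3.141, -0.0, 1.424]
contact_force: [-0.8, -1.2, 4.6]
gripper_width: 0.174
```

Run:
```python
from h import *
mv(.5007,.3609,.033,1.426)
s=env.sense(); r=s['eef_pos'][:2]-[.539,.332]; print(np.linalg.norm(r), np.arctan2(r[1],r[0])+.145-np.pi+1)
im=vision.read_camera('top'); save('t20',im,(180,140,280,260),5)
```

```text
t 16.48 pos [0.5017 0.3611 0.0348] rot [ 3.141 -0.     1.424] F [-0.8 -1.2  4.6] w 0.174
shift [-0.0004 -0.001   0.0018] turn [ 0.0009 -0.0001 -0.002 ]
0.04732430585881569 0.48179318682608496
```

View pics/t20.png

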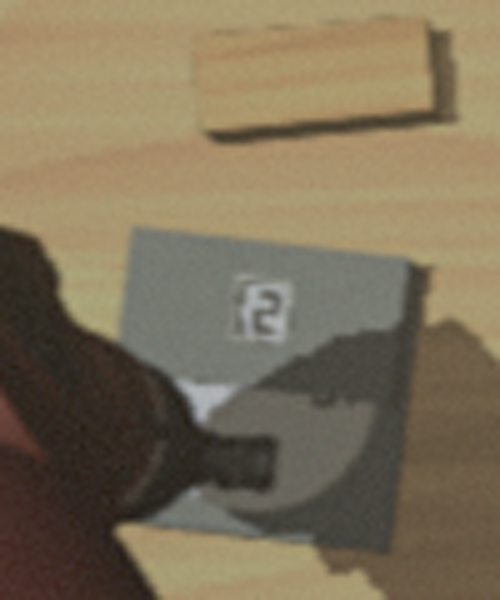

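Call:
servo_tool(targets=[[[0,0,0],[0,0,0],0.03],[[0,0,0],[0,0,0],0.04],[[0,0,0],[0,0,0],0.05],[[0,0,0],[0,0,0],0.05],[[0,0,-0.03],[0,0,0],0.05],[[0,0,-0.06],[0,0,0],0.05],[[0,0,-0.08],[0,0,0],0.05],[[0,0,-0.08],[0,0,0],0.05]])

```text
time_s: 17.2
eef_pos: [0.5035, 0.3623, 0.119]
ee_rot: [3.136, -0.004, 1.424]
contact_force: [1.1, -0.2, 0.0]
gripper_width: 0.583
```

Run:
```python
from h import *
s=env.sense();np.save('tool21.npy',np.r_[s['eef_pos'],s['ee_rot']])
im=vision.read_camera('wrist'); save('w21',im); save('w21a',im,(200,170,440,420),3)
mv(.52,.33,.2,1.426)
```

```text
t 17.25 pos [0.5026 0.3617 0.1167] rot [ 3.138e+00 -3.000e-03  1.424e+00] F [ 0.2 -0.4 -0.4] w 0.582
shift [-0.0286  0.0222 -0.0833] turn [ 0.0035 -0.0029 -0.002 ]
```

View pics/w21.png

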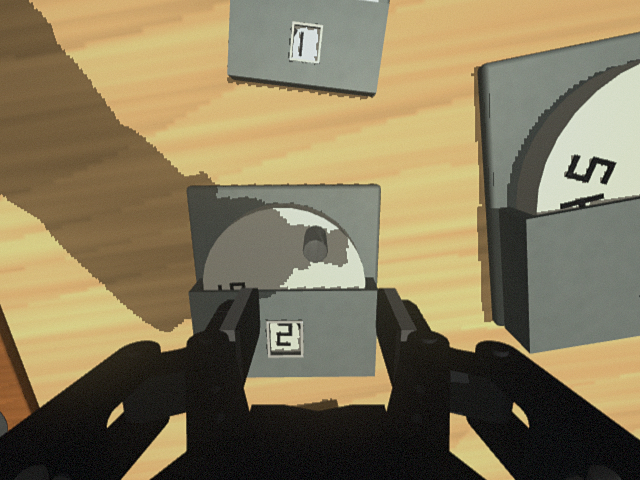

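Run:
```python
from h import *
mv(.625,.32,.13,1.426)
```

```text
t 17.25 pos [0.5026 0.3617 0.1167] rot [ 3.138e+00 -3.000e-03  1.424e+00] F [ 0.2 -0.4 -0.4] w 0.582
shift [-0.0234  0.1272 -0.0129] turn [ 0.0035 -0.0029 -0.002 ]
```

Call:
servo_tool(targets=[[[0,0.01,-0.013],[0,0,0],0.085],[[-0.023,0.05,-0.013],[0,0,0],0.085],[[-0.023,0.08,-0.013],[0,0,0],0.085],[[-0.023,0.11,-0.013],[0,0,0],0.085],[[-0.023,0.127,-0.013],[0,0,0],0.085],[[-0.023,0.127,-0.013],[0,0,0],0.085],[[-0.023,0.127,-0.013],[0,0,0],0.085]])

```text
time_s: 17.83
eef_pos: [0.6231, 0.3188, 0.1255]
ee_rot: [-3.139, 0.001, 1.423]
contact_force: [0.1, 0.6, 0.9]
gripper_width: 0.997
```

Run:
```python
from h import *
s=env.sense();np.save('tool22.npy',np.r_[s['eef_pos'],s['ee_rot']]);print(s['eef_pos'],s['ee_rot'])
im=vision.read_camera('wrist'); save('w22',im); save('w22a',im[::-1,::-1],(230,150,430,350),3.9)
```

```text
[0.62310021 0.31882604 0.12550443] [-3.13944064e+00  1.01563574e-03  1.42292857e+00]
```

View pics/w22.png

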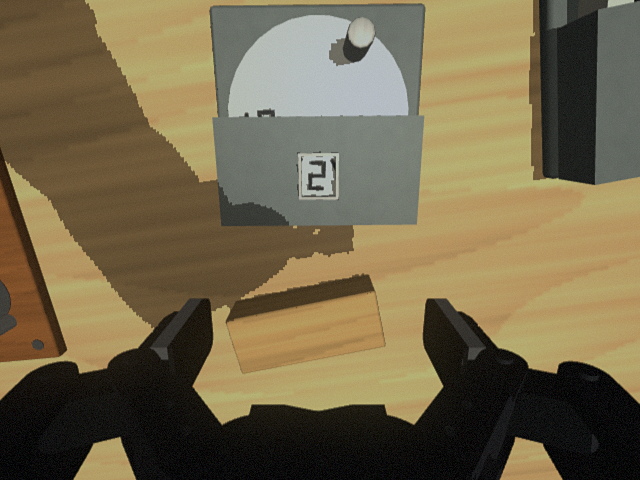

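Run:
```python
from h import *
im=cv2.imread("pics/w22.png")[:,:,::-1]
save("w22b",im,(280,140,360,210),9)
save("w22c",im,(200,0,440,130),3.3)
t=np.load('tool22.npy'); T=(t[:3],t[3:]); g=lambda u,z: ray("wrist",u,z,T)
a=g((213.5,117),.038);b=g((424,117),.038);w=g((318.5,176.5),.038);p=g((362,33),.07)
print(a,b,w,p,np.linalg.norm(b-a))
y=(b-a)[:2];th=np.arctan2(-y[0],y[1]);x=np.array([np.cos(th),np.sin(th)])
for C in ((a+b)[:2]/2, w[:2]-.04*x): r=p[:2]-C; print(th,C,np.linalg.norm(r),(np.arctan2(r[1],r[0])-th-np.pi+1))
```

```text
[0.52952263 0.26259509 0.038     ] [0.55026544 0.40156338 0.038     ] [0.57873164 0.32616048 0.038     ] [0.50192907 0.361675   0.07      ] 0.14050782366875686
-0.1481689855165662 [0.53989404 0.33207923] 0.04813779963288704 0.48601971554416323
-0.1481689855165662 [0.53916992 0.33206558] 0.047577288166475724 0.47643589296925093
```

View pics/w22b.png

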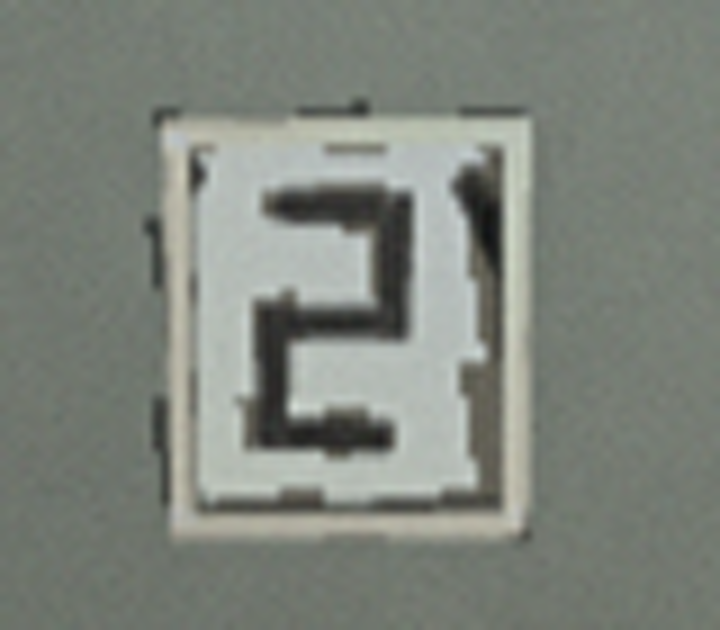

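View pics/w22c.png

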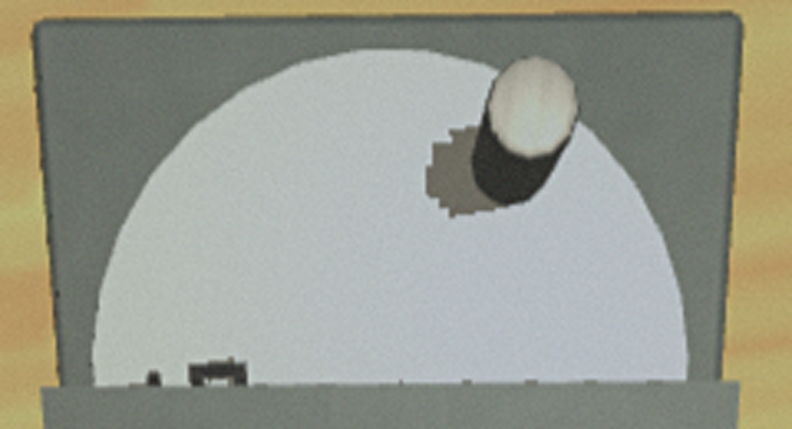

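Run:
```python
from h import *
im=vision.read_camera('top'); save('t23',im)
im=vision.read_camera('side'); save('s23',im,(200,120,440,300),3.3)
print(env.sense()['time_s'])
```

```text
17.9833
```

View pics/t23.png

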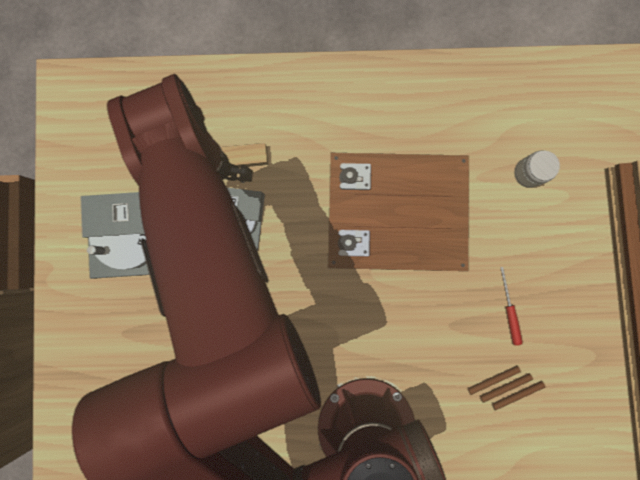

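View pics/s23.png

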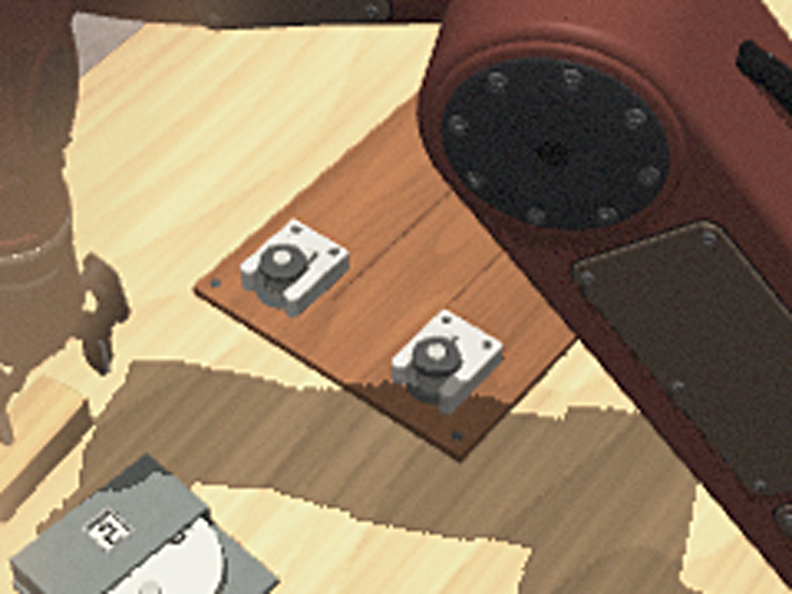

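Both spacers are home, 2 stands in the window, the bystanders haven't moved, and the gripper is clear of everything. I'm handing in.

```bash
python3 -c "
from workcell import env
print(env.job_done())"
```

```text
the job is handed in; nothing more can be done
None
```

Both spacers are home on their matching shafts, and the middle-sized counter shows 2. I handed the job in at about 18 s of the 72 s.

- **Spacers:** I gripped each one by its sides at 25 N and slid it along the board. spacer_r went onto shaft_r and spacer_l onto shaft_l. Each stopped firmly, under a push of 13 to 18 N, within about 0.3 mm of the position I had worked out. The final top and side pictures show the shafts and keys fully seated.
- **Counter:** I gripped the peg, swung it along its arc and let go. The final wrist picture shows 2 upright in the window, about 1 mm from the exact middle. I measured the dial at 0.47 to 0.49 rad, against the exact 0.5, and judged that close enough not to touch again.
- **Bystanders:** The can and screwdriver look unmoved in the final top picture. The arm partly hides the offcut there, but the wrist and side pictures show it too, and the gripper never went near it.
- **Setback:** My first grasp closed above spacer_r because the open fingertips sit about 30 mm behind the tool point. No force was measured, and I lowered the gripper and regripped.

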